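Put the hot pots back on their own heat mats

ROBOT

A 7-joint arm with a two-finger parallel gripper is mounted at the origin on the work surface. World frame = base frame: x ahead of the robot, y to its left, z up, the work surface at z = 0. Lengths are in m, angles in rad, forces in N, time in s.
With the tool pointing down it reaches from about 0.35 to 0.9 m from the base axis. Payload 7.2 kg.
Tool frame: the origin (TCP) lies at the very end of the fingers, on their centre line; the grasp point (between the pads) lies bot.tcp_to_grasp behind it (bot.tcp_to_grasp is the distance from the TCP to the grasp point, in m); x points along the fingers, y is the direction in which the jaws open and shut, and the axes are right-handed (so a half turn about x gives the same grasp; the last joint's range is limited). The gripper opens to 85 mm and grips with 20 to 120 N. Pads are 22 mm wide; open, the fingers measure 114 mm over their backs; the gripper's body (76 mm by 85 mm) begins 54 mm behind the grasp point. The pads swing forward as they close: fully open they stand 13 mm farther back than shut.
Start: joints at [1.073, 0.411, -0.013, 1.596, 0.006, 1.134, -0.082], TCP at [0.26, -0.568, 0.231] pointing down, gripper open.
Joint ranges: [-2.95, 2.95], [-0.29, 1.99], [-1.47, 1.44], [0.14, 2.54], [-1.03, 4.17], [0.13, 1.85], [-2.86, 2.86]. Speed limits (rad/s): [2.39, 2.39, 3.01, 3.01, 3.14, 3.14, 3.14].

INTERFACE

Orientations are given as a unit quaternion [x, y, z, w].
In Python, from workcell import bot gives the robot as it stands.
- The arm moves only by the shell command python3 -m inch 'ROWS'. ROWS is JSON, a list of rows, each an object with "dp": the shift along the tool's x, y, z in units of 25 mm (1.0 is 25 mm), a list of three; "dr": the turn, a rotation vector about the tool's x, y, z in units of 6 degrees (1.0 is 6 degrees), a list of three; "fingers": the closure, from 0 (fully open) to 1 (shut). A call has exactly 5 rows; each row shifts and turns the commanded pose from where the row before left it, along the tool's axes as they then stand; what a row does not reach is not made up. A row lasts 1/10 s, in which the tool goes at most 50 mm and 8.59 degrees, less where a joint would pass 70% of its speed; a pose out of reach is approached as far as the arm can. A call is refused whole if a number of a shift passes 1 or a number of a turn 1, either way. A call with a gripper value outside its range is refused whole. The fingers move at their own pace and stop on an object; the grip force is fixed at half the most. Time passes only in rows, so rows that do not move let the fingers close, or fill a call up. It gives the time, the measured TCP pose, the force and the opening at its end, in the units of the state.
- bot.sense(): the state, without advancing time (a new reading comes with each control period).
- bot.read_camera(name): name is "side" or "top" or "wrist"; returns (picture, depth): 384x512x3 uint8, red, green, blue; 384x512 float32, m along the optical axis (not along the pixel's ray), 0 where there is no reading.
- bot.get_calibration(name): a dict with "fx", "fy", "cx", "cy" (pixels), "dist" ([k1, k2, p1, p2, k3] as OpenCV has them; the pictures are not rectified), "position" and "orientation" of the camera in the world; the wrist camera has in their place "tool_from_camera" (4x4, takes a point from camera to tool coordinates, whose origin is the TCP and whose axes are the tool frame's). Camera axes: x right, y up, looking along -z (the intrinsics and any distortion apply to the point x, -y, -z); pixel columns grow to the right and rows downward; lengths in m; the calibration is good to about 2 mm. A picture is of the moment at which its call begins: read the wrist's pose just before it. get_calibration takes no time and is no camera call.
- bot.hand_in(): hands the job in, once; it reports no verdict.
The state is a dict: "time_s": time; "joints": joint angles; "qvel": joint speeds; "tau": joint torques, N m; "position": TCP position; "tool_rot": TCP orientation; "force": force on the tool from outside, world axes, zero at the start; "moment": the same for the moment, N m; "opening": opening from 0.0 (shut) to 1.0 (fully open).
Only numpy, scipy, OpenCV 4.12 (cv2) and the standard library are available. Lean on these libraries where they do the work, as an engineer would, in place of code of your own. Each camera call takes 0.05 s, during which the arm holds its last target.

TASK

The three hot pots are standing on one another's heat mats: put each one upright in the middle of the mat that matches the colour of its lid. They must never stand on the bare worktop, so use the spare cork mat as the halfway place; keep them upright, set them down without dropping them, and leave the shaker and the small bowl where they are.

Things in the scene. Friction and masses are not known exactly. Their poses are not given: they have to be found in the camera images.
- pot_red: loose round steel pot with red lid and knob, about 0.4 kg, all one rigid piece; body 84 mm across, lid 88 mm across with top at 70 mm; on its centre an upright round knob 26 mm across, from 70 to 100 mm above the underside, to lift it by. Two loop handles at +y and -y, 50 mm up, reach 56 mm from the axis. Origin: centre of underside, z up. Starts upright on a mat of another colour
- pot_yellow: loose round steel pot with yellow lid and knob, about 0.4 kg, all one rigid piece; body 84 mm across, lid 88 mm across with top at 70 mm; on its centre an upright round knob 26 mm across, from 70 to 100 mm above the underside, to lift it by. Two loop handles at +y and -y, 50 mm up, reach 56 mm from the axis. Origin: centre of underside, z up. Starts upright on a mat of another colour
- pot_blue: loose round steel pot with blue lid and knob, about 0.4 kg, all one rigid piece; body 84 mm across, lid 88 mm across with top at 70 mm; on its centre an upright round knob 26 mm across, from 70 to 100 mm above the underside, to lift it by. Two loop handles at +y and -y, 50 mm up, reach 56 mm from the axis. Origin: centre of underside, z up. Starts upright on a mat of another colour
- trivet_red: a round flat red silicone heat mat, 120 mm across and 10 mm thick, fixed to the worktop; origin at the centre of its underside (on the worktop), z up; a pot on it has its own origin 10 mm higher; the place of the red-lidded pot
- trivet_yellow: a round flat yellow silicone heat mat, 120 mm across and 10 mm thick, fixed to the worktop; origin at the centre of its underside (on the worktop), z up; a pot on it has its own origin 10 mm higher; the place of the yellow-lidded pot
- trivet_blue: a round flat blue silicone heat mat, 120 mm across and 10 mm thick, fixed to the worktop; origin at the centre of its underside (on the worktop), z up; a pot on it has its own origin 10 mm higher; the place of the blue-lidded pot
- trivet_spare: a round flat brown cork heat mat, 120 mm across and 10 mm thick, fixed to the worktop; origin at the centre of its underside (on the worktop), z up; a pot on it has its own origin 10 mm higher; the spare mat, empty at the start. (The worktop is at z = 0; a fixed kitchen scale 35 mm high stands 0.76 m or more ahead of the robot)
- shaker: bystander: a loose white shaker with a steel top, 46 mm across, 75 mm high, upright; origin at the centre of its underside
- ramekin: bystander: a loose small white ceramic bowl, 68 mm across the rim, 38 mm high, empty; origin at the centre of its underside
Things that resemble listed ones, but are neither listed nor needed, are in the scene too. Leave any green look-alike of the pot_yellow alone. What is shaped like the pot_red but turquoise is not meant.

How it is judged:
By the outcome, as a careful person would: the job done as asked, in the order asked, and still so for the second after the job is handed in, with the robot touching nothing.
It also fails if it takes over 104 s, if anything falls off the work surface, if the arm or the gripper's body presses on something with over 40 N, if the wrist force passes 120 N, or if a joint passes its speed limit or range.

## Working session

There is one attempt and no reset: what is moved stays moved. The work goes in short steps, Python scripts to look and compute and a shell command to move; the robot and the scene stay as the last step left them, time stands still between calls to the robot, and variables do not carry over. Pictures are saved under pics/ and viewed, and the job is handed in when it is done.

```bash
ls -la; mkdir -p pics
python3 - <<'E'
from workcell import bot
import cv2
print(bot.sense()); print(bot.tcp_to_grasp)
for n in ("top","side","wrist"):
    c=bot.get_calibration(n); print(n,c)
for n in ("top","side"):
    im,d=bot.read_camera(n); cv2.imwrite(f"pics/{n}0.png",im[:,:,::-1]); 
    import numpy as np; np.save(f"pics/{n}0.npy",d);
E
```

```text
total 12
drwxr-xr-x  3 agent agent 4096 Dec  6 01:43 .
drwxr-xr-x 23 root  root  4096 Dec  6 01:43 ..
drwxr-xr-x  2 agent agent 4096 Dec  6 01:43 pics
{'time_s': 0.0, 'joints': array([ 1.07279145,  0.41190324, -0.01269192,  1.59704345,  0.00559505,
        1.13428436, -0.08219464]), 'qvel': array([-0.00021804,  0.00045234,  0.00054957, -0.00089937,  0.00037935,
        0.00053963,  0.00089545]), 'tau': array([-2.59676408e-04, -6.00640798e+01,  6.82431366e-01, -2.99414420e+01,
        1.38948660e-02,  1.07889221e-02,  1.47100559e-05]), 'position': array([ 0.26018233, -0.5677305 ,  0.23045134]), 'tool_rot': array([-0.69067943, -0.15133859,  0.69100139, -0.15025189]), 'force': array([-0.15428761, -0.70492765,  0.4824238 ]), 'moment': array([-0.02230429, -0.01221956,  0.05849388]), 'opening': 1.0027456017604357}
0.0187
top {'fx': 363.2250800499428, 'fy': 363.2250800499428, 'cx': 252.4540483433843, 'cy': 190.6691278436931, 'dist': array([0.03080648, 0.        , 0.        , 0.        , 0.        ]), 'position': array([0.32674268, 0.01732039, 1.21040515]), 'orientation': array([ 0.05315731,
[... 216 characters left out ...]
        ]), 'position': array([-0.0537029 ,  0.76937405,  0.67637072]), 'orientation': array([-0.14883519,  0.44613107,  0.83684178, -0.28019814])}
wrist {'fx': 317.2861495493492, 'fy': 317.2861495493492, 'cx': 249.64446538990126, 'cy': 190.74462883196827, 'dist': array([-0.06398203,  0.        ,  0.        ,  0.        ,  0.        ]), 'tool_from_camera': array([[ 5.95211377e-04,  3.22246563e-01, -9.46655586e-01,
        -1.42896237e-01],
       [ 9.99999201e-01,  8.63620119e-04,  9.22732121e-04,
         9.37252116e-04],
       [ 1.11489806e-03, -9.46655379e-01, -3.22245792e-01,
        -8.25637954e-02],
       [ 0.00000000e+00,  0.00000000e+00,  0.00000000e+00,
         1.00000000e+00]])}
```

View pics/top0.png

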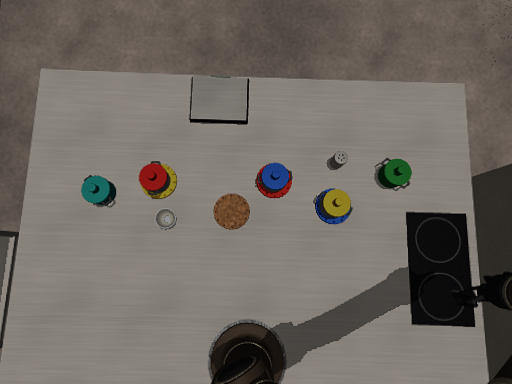

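View pics/side0.png

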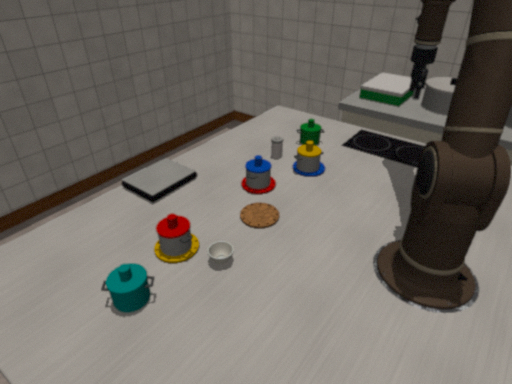

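The top view shows the red pot on the yellow mat at (155,178), the blue pot on the red mat at (275,178) and the yellow pot on the blue mat at (337,203). The spare mat is at (231,211), the shaker at (340,159) and the bowl at (166,219). The turquoise (97,190) and green (396,173) pots are look-alikes.

```bash
cat > h.py <<'E'
import numpy as np, cv2
from scipy.spatial.transform import Rotation as R
from workcell import bot
def cam(name, state=None):
    c=bot.get_calibration(name)
    K=np.array([[c['fx'],0,c['cx']],[0,c['fy'],c['cy']],[0,0,1]]); 
    if name=='wrist':
        s=state; T=np.eye(4); T[:3,:3]=R.from_quat(s['tool_rot']).as_matrix(); T[:3,3]=s['position']
        T=T@c['tool_from_camera']; return K,c['dist'],T[:3,:3],T[:3,3]
    return K,c['dist'],R.from_quat(c['orientation']).as_matrix(),c['position']
def ray(C,uv):
    K,D,Rm,p=C
    n=cv2.undistortPoints(np.array(uv,float).reshape(-1,1,2),K,D).reshape(-1,2)
    d=np.c_[n[:,0],-n[:,1],-np.ones(len(n))]@Rm.T
    return p,d
def plane(C,uv,z):
    p,d=ray(C,uv); return p+d*((z-p[2])/d[:,2])[:,None]
def proj(C,X):
    K,D,Rm,p=C; q=(np.atleast_2d(X)-p)@Rm; q=q*[1,-1,-1]
    return cv2.projectPoints(q,np.zeros(3),np.zeros(3),K,D)[0].reshape(-1,2)
HUE={'red':[(0,6),(174,180)],'yellow':[(20,32)],'blue':[(105,125)],'brown':[(7,17)]}
def mask(im,col,smin=130,vmin=50):
    h=cv2.cvtColor(im,cv2.COLOR_RGB2HSV); m=np.zeros(h.shape[:2],bool)
    for a,b in HUE[col]: m|=(h[...,0]>=a)&(h[...,0]<=b)
    return m&(h[...,1]>=smin)&(h[...,2]>=vmin)
def blobs(m,amin=60):
    n,l,s,c=cv2.connectedComponentsWithStats(m.astype(np.uint8))
    return [(l==i,s[i],c[i]) for i in range(1,n) if s[i,4]>=amin]
E
python3 - <<'E'
from h import *
im=cv2.imread('pics/top0.png')[:,:,::-1].copy(); C=cam('top'); d=np.load('pics/top0.npy')
hsv=cv2.cvtColor(im,cv2.COLOR_RGB2HSV)
for p in [(155,186),(174,186),(275,172),(275,195),(345,210),(320,212),(231,211)]: print(p,hsv[p[1],p[0]],d[p[1],p[0]])
K,D,Rm,pos=C
for col in HUE:
  for b,s,c in blobs(mask(im,col,100),60):
    if not(60<c[0]<400 and 130<c[1]<240): continue
    v,u=np.nonzero(b); 
    p,dr=ray(C,np.c_[u,v]); n=dr@(-Rm[:,2]); dd=d[v,u]; X=p+dr*(dd/n)[:,None]; X=X[dd>0]
    hi=X[:,2]>.05; lo=~hi
    print(col,s,c.round(1))
    for nm,k in(('hi',hi),('lo',lo)):
      if k.sum()>20:
        Y=X[k]; (cx,cy),r=cv2.minEnclosingCircle(Y[:,:2].astype(np.float32)); print('  ',nm,k.sum(),'circ',round(cx,4),round(cy,4),'r',round(r,4),'zmed',np.median(Y[:,2]).round(4),'zmax',Y[:,2].max().round(3))
s=bot.sense(); print(R.from_quat(s['tool_rot']).as_matrix().round(3))
E
```

```text
(155, 186) [  1 219 140] 1.1404027
(174, 186) [ 26 204 139] 1.2143743
(275, 172) [110 204 130] 1.1233792
(275, 195) [  1 210 120] 1.2173096
(345, 210) [ 26 200 143] 1.1430256
(320, 212) [111 220  59] 1.2089691
(231, 211) [ 13 149 118] 1.208256
red [139 163  28  28 594] [152.5 176.5]
   hi 582 circ 0.5602 0.3141 r 0.0465 zmed 0.0806 zmax 0.115
red [256 164  36  34 301] [272.8 187.3]
   lo 291 circ 0.5718 -0.0727 r 0.0611 zmed 0.0101 zmax 0.017
yellow [141 164  36  35 325] [165.  184.2]
   lo 322 circ 0.5575 0.3131 r 0.0606 zmed 0.0104 zmax 0.042
yellow [323 189  28  28 594] [336.5 202.5]
   hi 587 circ 0.4922 -0.2704 r 0.0464 zmed 0.0805 zmax 0.116
blue [262 163  27  27 560] [274.9 175.8]
   hi 559 circ 0.5717 -0.0726 r 0.0436 zmed 0.0805 zmax 0.115
blue [316 195  33  29 224] [329.1 215.5]
   lo 222 circ 0.488 -0.2726 r 0.0595 zmed 0.0106 zmax 0.017
brown [ 214  194   36   35 1001] [231.3 211.1]
   lo 994 circ 0.4634 0.0656 r 0.0599 zmed 0.0106 zmax 0.018
[[-0.001  0.417 -0.909]
 [ 0.001 -0.909 -0.417]
 [-1.    -0.001  0.   ]]
```

The sizes check out: lids about 44 mm in radius at z≈0.08, mats 60 mm in radius at z≈0.01. The order will be yellow→spare, blue→blue, red→red, yellow→yellow. First I turn the tool so its axes line up with the world while moving in.

```bash
python3 -m inch '[{"dp":[0,0,-1],"dr":[0.82,0,0],"fingers":0},{"dp":[0,0,-1],"dr":[0.82,0,0],"fingers":0},{"dp":[0,0,-1],"dr":[0.82,0,0],"fingers":0},{"dp":[0,0,-1],"dr":[0.82,0,0],"fingers":0},{"dp":[0,0,-1],"dr":[0.82,0,0],"fingers":0}]'
python3 - <<'E'
from h import *
s=bot.sense(); print(s['position'],R.from_quat(s['tool_rot']).as_matrix().round(3),s['joints'].round(2))
E
```

```text
time_s: 0.6
position: [0.3812, -0.5358, 0.2309]
tool_rot: [-0.707, 0.001, 0.707, 0.001]
force: [-0.6, -1.4, -0.8]
opening: 0.997
[ 0.38124835 -0.53578324  0.23090149] [[-0.001 -0.003 -1.   ]
 [ 0.001 -1.     0.003]
 [-1.    -0.001  0.001]] [ 0.85  0.47  0.05  1.51 -0.02  1.16 -0.68]
```

```bash
python3 -m inch '[{"dp":[0,-1,-0.44],"dr":[0,0,0],"fingers":0},{"dp":[0,-1,-0.44],"dr":[0,0,0],"fingers":0},{"dp":[0,-1,-0.44],"dr":[0,0,0],"fingers":0},{"dp":[0,-1,-0.44],"dr":[0,0,0],"fingers":0},{"dp":[0,-1,-0.44],"dr":[0,0,0],"fingers":0}]'
python3 -m inch '[{"dp":[0,-1,-0.44],"dr":[0,0,0],"fingers":0},{"dp":[0,-1,-0.44],"dr":[0,0,0],"fingers":0},{"dp":[0,-1,-0.44],"dr":[0,0,0],"fingers":0},{"dp":[0,-1,-0.44],"dr":[0,0,0],"fingers":0},{"dp":[0,-0.6,0],"dr":[0,0,0],"fingers":0}]'
python3 - <<'E'
from h import *
s=bot.sense(); im,d=bot.read_camera('wrist'); cv2.imwrite('pics/w1.png',im[:,:,::-1]); np.save('pics/w1.npy',d)
import pickle; pickle.dump(s,open('pics/w1.pkl','wb'))
E
```

```text
time_s: 1.1
position: [0.4355, -0.4102, 0.2308]
tool_rot: [-0.707, -0.0, 0.707, 0.0]
force: [0.5, -0.2, -0.1]
opening: 1.004
time_s: 1.6
position: [0.4805, -0.2937, 0.2309]
tool_rot: [0.707, 0.002, -0.707, 0.001]
force: [0.1, 0.3, 0.2]
opening: 1.002
```

View pics/w1.png

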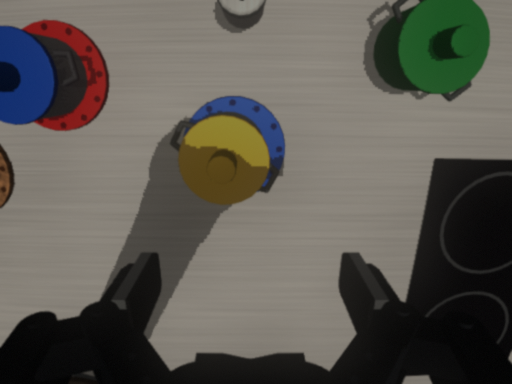

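The wrist view shows the yellow lid at (222,160), its knob at (222,167), and the blue mat's rim visible behind it around (250,120). I'll measure both by casting rays.

```bash
cat >> h.py <<'E'
def fitcirc(P):
    A=np.c_[2*P,np.ones(len(P))]; x=np.linalg.lstsq(A,(P**2).sum(1),rcond=None)[0]
    return x[0],x[1],np.sqrt(x[2]+x[0]**2+x[1]**2)
def circ(C,m,z,r0,it=6):
    """circle of outer edge pixels of mask m cast onto plane z; robust, keeping points near radius r0"""
    m=cv2.morphologyEx(m.astype(np.uint8),cv2.MORPH_OPEN,np.ones((3,3)))
    cs,_=cv2.findContours(m,cv2.RETR_EXTERNAL,cv2.CHAIN_APPROX_NONE)
    if not cs: return None
    c=max(cs,key=cv2.contourArea).reshape(-1,2)
    P=plane(C,c,z)[:,:2]
    H=cv2.convexHull(P.astype(np.float32)).reshape(-1,2).astype(float)
    (x,y),r=cv2.minEnclosingCircle(P.astype(np.float32))
    x0,y0=x,y
    for _ in range(it):
        e=np.hypot(P[:,0]-x,P[:,1]-y); k=abs(e-r0)<.003
        if k.sum()<10: break
        x,y,r=fitcirc(P[k])
    return np.array([x,y,r,k.sum(),x0,y0]).round(4)
E
python3 - <<'E'
from h import *
import pickle
s=pickle.load(open('pics/w1.pkl','rb')); print(s['position'].round(4))
im=cv2.imread('pics/w1.png')[:,:,::-1].copy(); C=cam('wrist',s); d=np.load('pics/w1.npy')
print('yl lid',circ(C,mask(im,'yellow',120,40),.08,.044))
mb=mask(im,'blue',120,30); mb2=mb.copy(); mb2[:,:160]=0
print('bl mat',circ(C,mb2,.01,.06)); mb3=mb.copy(); mb3[:,160:]=0; print('blue lid',circ(C,mb3,.08,.044))
print('red mat',circ(C,mask(im,'red',120,30),.01,.06))
T=cam('top'); it=cv2.imread('pics/top0.png')[:,:,::-1].copy()
print('TOP')
def reg(m,x,y,w=30):
    q=np.zeros_like(m); q[y-w:y+w,x-w:x+w]=m[y-w:y+w,x-w:x+w]; return q
for n,c,x,y,z,r in [('ylid','yellow',337,203,.08,.044),('blid','blue',275,178,.08,.044),('rlid','red',155,178,.08,.044),('Bmat','blue',333,208,.01,.06),('Rmat','red',273,182,.01,.06),('Ymat','yellow',159,182,.01,.06),('Smat','brown',231,211,.01,.06)]:
    print(n,circ(T,reg(mask(it,c,100,40),x,y),z,r))
v,u=np.nonzero(mask(im,'yellow',120,40)); p,dr=ray(C,np.c_[u,v]); X=p+dr*(d[v,u]/(dr@(-C[2][:,2])))[:,None]
k=X[:,2]>.095; print(np.median(X[:,2]),k.sum(),cv2.minEnclosingCircle(X[k][:,:2].astype(np.float32)),X[k].mean(0),np.percentile(X[k][:,2],90))
E
```

```text
[ 0.4805 -0.2937  0.2309]
yl lid [ 4.931e-01 -2.694e-01  4.290e-02  2.560e+02  4.930e-01 -2.696e-01]
bl mat [ 0.4995 -0.2795  0.0573  3.      0.4995 -0.2795]
blue lid [ 5.728e-01 -7.730e-02  4.250e-02  1.610e+02  5.727e-01 -7.720e-02]
red mat [ 5.728e-01 -7.740e-02  5.880e-02  2.070e+02  5.730e-01 -7.740e-02]
TOP
ylid [ 4.911e-01 -2.679e-01  4.290e-02  6.900e+01  4.912e-01 -2.680e-01]
blid [ 5.710e-01 -7.200e-02  4.250e-02  6.500e+01  5.709e-01 -7.280e-02]
rlid [5.569e-01 3.139e-01 4.280e-02 7.500e+01 5.569e-01 3.140e-01]
Bmat [ 0.4542 -0.275   0.0456  0.      0.4542 -0.275 ]
Rmat [ 0.5616 -0.0754  0.0585  8.      0.5616 -0.0754]
Ymat [ 0.557   0.3116  0.0585 29.      0.5554  0.3063]
Smat [4.627e-01 6.490e-02 5.810e-02 7.800e+01 4.626e-01 6.540e-02]
0.08034393016056557 777 ((0.5223138332366943, -0.27978748083114624), 0.043898701667785645) [ 0.4968616  -0.27068766  0.11861655] 0.1111024052593173
```

```bash
python3 -m inch '[{"dp":[0.4,0,-0.5],"dr":[0,0,0],"fingers":0},{"dp":[0.8,0,0],"dr":[0,0,0],"fingers":0},{"dp":[0.8,0,0],"dr":[0,0,0],"fingers":0},{"dp":[0.4,0,0],"dr":[0,0,0],"fingers":0},{"dp":[0,0,0],"dr":[0,0,0],"fingers":0}]'
cat > look.py <<'E'
from h import *
import sys
n=sys.argv[1]
s=bot.sense(); im,d=bot.read_camera('wrist'); cv2.imwrite(f'pics/{n}.png',im[:,:,::-1])
C=cam('wrist',s); print('tcp',s['position'].round(4),'v',abs(s['qvel']).max().round(3),'ax',R.from_quat(s['tool_rot']).as_matrix()[:,0].round(3))
for c in ('red','yellow','blue','brown'):
    for b,st,ce in blobs(mask(im,c,110,30),250):
        for nm,z,r in(('lid',.08,.044),('mat',.01,.06)):
            q=circ(C,b,z,r)
            if q is not None and q[3]>40 and abs(q[2]-r)<.003: print(c,ce.round(0),nm,'x,y',q[:2],'r',q[2],'n',q[3])
E
python3 look.py w2
```

```text
time_s: 2.15
position: [0.4906, -0.2972, 0.1693]
tool_rot: [-0.706, -0.0, 0.708, 0.001]
force: [-0.4, -0.4, 0.8]
opening: 1.002
tcp [ 0.4906 -0.2972  0.1693] v 0.032 ax [-0.003  0.001 -1.   ]
red [45. 86.] lid x,y [ 0.573 -0.13 ] r 0.0449 n 226.0
red [45. 86.] mat x,y [ 0.5729 -0.0786] r 0.0588 n 217.0
yellow [213. 189.] lid x,y [ 0.4933 -0.2695] r 0.0431 n 310.0
blue [245. 139.] lid x,y [ 0.5116 -0.2811] r 0.0439 n 180.0
blue [245. 139.] mat x,y [ 0.4921 -0.2756] r 0.0579 n 166.0
```

View pics/w2.png

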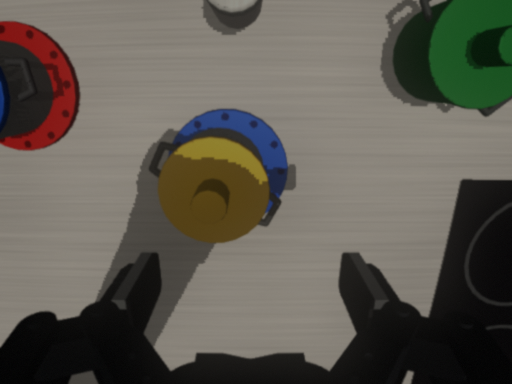

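The wrist view shows the yellow lid at (213,189), with the pot centre at (0.4933,-0.2695). The last shift wasn't fully reached, so I'll correct sideways before going down.

```bash
python3 -m inch '[{"dp":[0,-0.55,-0.1],"dr":[0,0,0],"fingers":0},{"dp":[0,-0.55,0],"dr":[0,0,0],"fingers":0},{"dp":[0.5,0,0],"dr":[0,0,0],"fingers":0},{"dp":[0.5,0,0],"dr":[0,0,0],"fingers":0},{"dp":[0,0,0],"dr":[0,0,0],"fingers":0}]'
python3 look.py w3
```

```text
time_s: 2.7
position: [0.4929, -0.2685, 0.1441]
tool_rot: [-0.706, -0.001, 0.708, 0.0]
force: [0.4, -0.4, -0.6]
opening: 1.005
tcp [ 0.4929 -0.2685  0.1441] v 0.034 ax [-0.003  0.001 -1.   ]
red [57. 85.] lid x,y [ 0.5737 -0.1268] r 0.0438 n 256.0
red [57. 85.] mat x,y [ 0.5728 -0.0782] r 0.0589 n 249.0
yellow [250. 203.] lid x,y [ 0.4932 -0.2695] r 0.0432 n 339.0
yellow [250. 203.] mat x,y [ 0.4651 -0.2695] r 0.0579 n 302.0
blue [273. 142.] lid x,y [ 0.5134 -0.2739] r 0.0433 n 185.0
blue [273. 142.] mat x,y [ 0.4917 -0.2751] r 0.0583 n 179.0
```

View pics/w3.png

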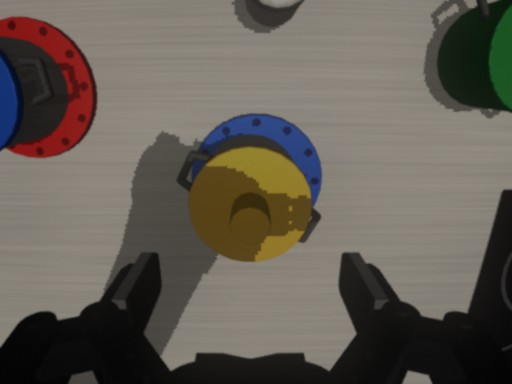

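Centred: the yellow lid is at (250,203), within 1 mm of the tool axis. Next: down and close.

```bash
python3 -m inch '[{"dp":[0.6,-0.04,0],"dr":[0,0,0],"fingers":0},{"dp":[0.6,0,0],"dr":[0,0,0],"fingers":0},{"dp":[0.6,0,0],"dr":[0,0,0],"fingers":0},{"dp":[0.3,0,0],"dr":[0,0,0],"fingers":0},{"dp":[0.1,0,0],"dr":[0,0,0],"fingers":0}]'
python3 -m inch '[{"dp":[0,0,0],"dr":[0,0,0],"fingers":1},{"dp":[0,0,0],"dr":[0,0,0],"fingers":1},{"dp":[0,0,0],"dr":[0,0,0],"fingers":1},{"dp":[0,0,0],"dr":[0,0,0],"fingers":1},{"dp":[0,0,0],"dr":[0,0,0],"fingers":1}]'
```

```text
time_s: 3.25
position: [0.4938, -0.2681, 0.0906]
tool_rot: [-0.707, -0.0, 0.708, 0.0]
force: [-0.6, 0.5, -0.2]
opening: 1.001
time_s: 3.75
position: [0.4946, -0.2684, 0.092]
tool_rot: [0.707, -0.0, -0.707, 0.0]
force: [-0.1, -0.7, 3.1]
opening: 0.279
```

The grip is shallow: the TCP is at 0.092 and the knob top at 0.110. I'll reopen, go 7 mm lower and grip again.

```bash
python3 -m inch '[{"dp":[0,0,0],"dr":[0,0,0],"fingers":0.4},{"dp":[0,0,0],"dr":[0,0,0],"fingers":0.4},{"dp":[0.15,0.04,0],"dr":[0,0,0],"fingers":0.4},{"dp":[0.15,0,0],"dr":[0,0,0],"fingers":0.4},{"dp":[0,0,0],"dr":[0,0,0],"fingers":0.4}]'
python3 -m inch '[{"dp":[0,0,0],"dr":[0,0,0],"fingers":1},{"dp":[0,0,0],"dr":[0,0,0],"fingers":1},{"dp":[0,0,0],"dr":[0,0,0],"fingers":1},{"dp":[0,0,0],"dr":[0,0,0],"fingers":1},{"dp":[0,0,0],"dr":[0,0,0],"fingers":1}]'
```

```text
time_s: 4.25
position: [0.4938, -0.2688, 0.083]
tool_rot: [-0.707, -0.0, 0.708, 0.0]
force: [0.1, -0.7, 0.0]
opening: 0.599
time_s: 4.75
position: [0.4943, -0.2688, 0.0839]
tool_rot: [0.707, 0.0, -0.707, 0.0]
force: [-0.7, 1.6, 2.5]
opening: 0.286
```

```bash
python3 -m inch '[{"dp":[-0.3,0,0],"dr":[0,0,0],"fingers":1},{"dp":[-0.6,0,0],"dr":[0,0,0],"fingers":1},{"dp":[-0.8,0,0],"dr":[0,0,0],"fingers":1},{"dp":[-0.8,0,0],"dr":[0,0,0],"fingers":1},{"dp":[-0.8,0,0],"dr":[0,0,0],"fingers":1}]'
python3 -m inch '[{"dp":[-0.8,0,0],"dr":[0,0,0],"fingers":1},{"dp":[-0.8,0,0],"dr":[0,0,0],"fingers":1},{"dp":[-0.5,0,0],"dr":[0,0,0],"fingers":1},{"dp":[-0.2,0,0],"dr":[0,0,0],"fingers":1},{"dp":[0,0,0],"dr":[0,0,0],"fingers":1}]'
python3 look.py w4
```

```text
time_s: 5.25
position: [0.4937, -0.2689, 0.1669]
tool_rot: [-0.707, -0.0, 0.707, -0.0]
force: [0.7, 0.2, -3.9]
opening: 0.283
time_s: 5.75
position: [0.4943, -0.269, 0.224]
tool_rot: [0.707, 0.0, -0.707, 0.0]
force: [0.3, 0.3, -4.4]
opening: 0.288
tcp [ 0.4943 -0.269   0.224 ] v 0.02 ax [ 0. -0. -1.]
red [96. 85.] lid x,y [ 0.5739 -0.1172] r 0.0456 n 164.0
red [96. 85.] mat x,y [ 0.5729 -0.0772] r 0.0588 n 205.0
blue [37. 91.] lid x,y [ 0.5731 -0.076 ] r 0.043 n 215.0
blue [257. 138.] lid x,y [ 0.5092 -0.2744] r 0.046 n 177.0
blue [257. 138.] mat x,y [ 0.4916 -0.2752] r 0.0581 n 167.0
brown [ 12. 188.] lid x,y [ 0.4877 -0.0072] r 0.0448 n 103.0
```

View pics/w4.png

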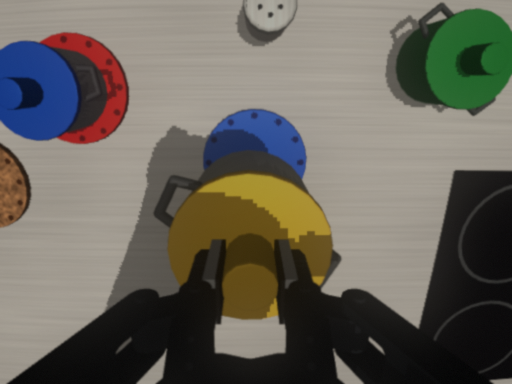

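The yellow pot hangs upright at (250,240), and the 4.4 N pull matches 0.4 kg. Carrying it to the cork mat.

```bash
python3 -m inch '[{"dp":[0,-0.4,0.1],"dr":[0,0,0],"fingers":1},{"dp":[0,-0.8,0.1],"dr":[0,0,0],"fingers":1},{"dp":[0,-1,0.1],"dr":[0,0,0],"fingers":1},{"dp":[0,-1,0.1],"dr":[0,0,0],"fingers":1},{"dp":[0,-1,0.1],"dr":[0,0,0],"fingers":1}]'
python3 -m inch '[{"dp":[0,-1,0.1],"dr":[0,0,0],"fingers":1},{"dp":[0,-1,0.1],"dr":[0,0,0],"fingers":1},{"dp":[0,-1,0.1],"dr":[0,0,0],"fingers":1},{"dp":[0,-1,0.1],"dr":[0,0,0],"fingers":1},{"dp":[0,-1,0.1],"dr":[0,0,0],"fingers":1}]'
python3 -m inch '[{"dp":[0,-1,0.1],"dr":[0,0,0],"fingers":1},{"dp":[0,-0.8,0],"dr":[0,0,0],"fingers":1},{"dp":[0,-0.5,0],"dr":[0,0,0],"fingers":1},{"dp":[0,-0.2,0],"dr":[0,0,0],"fingers":1},{"dp":[0,0,0],"dr":[0,0,0],"fingers":1}]'
python3 look.py w5
```

```text
time_s: 6.3
position: [0.4808, -0.1621, 0.2228]
tool_rot: [-0.706, -0.001, 0.708, -0.0]
force: [0.8, 0.7, -2.4]
opening: 0.284
time_s: 6.8
position: [0.468, -0.0373, 0.223]
tool_rot: [-0.707, -0.0, 0.708, -0.0]
force: [1.6, 0.5, -4.3]
opening: 0.286
time_s: 7.3
position: [0.4664, 0.0238, 0.2235]
tool_rot: [-0.707, -0.0, 0.707, -0.001]
force: [-0.1, -0.4, -4.4]
opening: 0.284
tcp [0.4664 0.0238 0.2235] v 0.02 ax [-0.001 -0.    -1.   ]
red [315.  65.] lid x,y [ 0.5675 -0.0535] r 0.0456 n 178.0
red [315.  65.] mat x,y [ 0.5725 -0.0746] r 0.0586 n 195.0
yellow [23. 81.] lid x,y [0.5571 0.2498] r 0.0456 n 152.0
yellow [23. 81.] mat x,y [0.5592 0.3066] r 0.0578 n 136.0
yellow [250. 236.] lid x,y [0.3782 0.0231] r 0.0437 n 42.0
blue [362.  54.] lid x,y [ 0.5727 -0.073 ] r 0.043 n 292.0
blue [486. 141.] lid x,y [ 0.5013 -0.2128] r 0.0453 n 118.0
blue [486. 141.] mat x,y [ 0.4913 -0.2726] r 0.0587 n 161.0
brown [206. 141.] lid x,y [0.4826 0.0563] r 0.0455 n 160.0
```

View pics/w5.png

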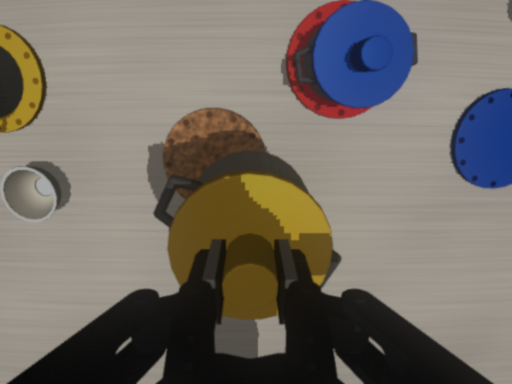

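The cork mat shows at (206,141). The pot still has about 42 mm to go in +y.

```bash
python3 -m inch '[{"dp":[0,-0.4,0.13],"dr":[0,0,0],"fingers":1},{"dp":[0,-0.6,0],"dr":[0,0,0],"fingers":1},{"dp":[0,-0.5,0],"dr":[0,0,0],"fingers":1},{"dp":[0,-0.17,0],"dr":[0,0,0],"fingers":1},{"dp":[0,0,0],"dr":[0,0,0],"fingers":1}]'
python3 look.py w6
python3 - <<'E'
from h import *
im,d=bot.read_camera('top'); cv2.imwrite('pics/top1.png',im[:,:,::-1]); T=cam('top')
for c in HUE:
    for b,st,ce in blobs(mask(im,c,100,30),100):
        if not(60<ce[0]<400 and 130<ce[1]<240): continue
        for nm,z,r in(('lid',.08,.044),('mat',.01,.06)):
            q=circ(T,b,z,r); 
            if q is not None and q[3]>10: print(c,ce.round(0),nm,q[:4])
E
```

```text
time_s: 7.85
position: [0.4633, 0.0658, 0.2238]
tool_rot: [-0.707, -0.001, 0.707, -0.001]
force: [0.3, -0.2, -3.6]
opening: 0.282
tcp [0.4633 0.0658 0.2238] v 0.021 ax [-0.  0. -1.]
red [354.  61.] lid x,y [ 0.567  -0.0449] r 0.0457 n 188.0
red [354.  61.] mat x,y [ 0.5721 -0.0737] r 0.0584 n 205.0
yellow [49. 71.] lid x,y [0.5567 0.258 ] r 0.0451 n 158.0
yellow [49. 71.] mat x,y [0.5593 0.3087] r 0.0588 n 201.0
yellow [250. 236.] lid x,y [0.3747 0.0651] r 0.0436 n 43.0
blue [410.  52.] lid x,y [ 0.5726 -0.0727] r 0.043 n 291.0
brown [251. 136.] lid x,y [0.4816 0.0639] r 0.0457 n 180.0
brown [251. 136.] mat x,y [0.4647 0.0642] r 0.0579 n 163.0
red [153. 177.] lid [5.568e-01 3.137e-01 4.290e-02 7.500e+01]
red [273. 187.] lid [ 0.546  -0.0713  0.0445 26.    ]
yellow [165. 184.] lid [ 0.5381  0.2861  0.0436 27.    ]
yellow [165. 184.] mat [ 0.557   0.3118  0.0585 33.    ]
blue [275. 176.] lid [ 5.71e-01 -7.17e-02  4.26e-02  6.70e+01]
blue [333. 206.] mat [ 4.898e-01 -2.731e-01  5.830e-02  8.500e+01]
```

View pics/top1.png

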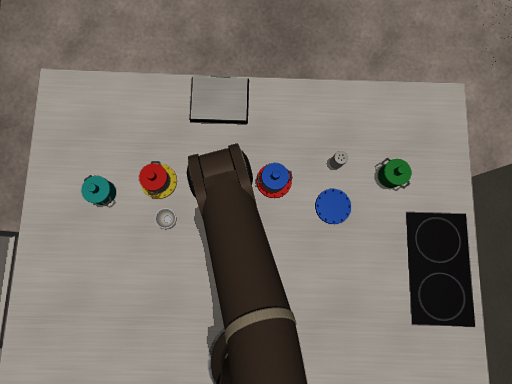

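View pics/w6.png

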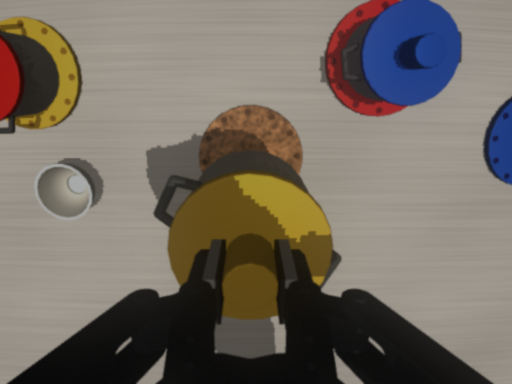

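The pot is above the cork mat, which sits centred at (251,136). The bare blue mat measures (0.490,-0.273). Lowering.

```bash
python3 -m inch '[{"dp":[0.4,0,0],"dr":[0,0,0],"fingers":1},{"dp":[0.8,0,0],"dr":[0,0,0],"fingers":1},{"dp":[1,0,0],"dr":[0,0,0],"fingers":1},{"dp":[1,0,0],"dr":[0,0,0],"fingers":1},{"dp":[0.8,0,0],"dr":[0,0,0],"fingers":1}]'
python3 -m inch '[{"dp":[0.4,0,0],"dr":[0,0,0],"fingers":1},{"dp":[0.3,0,0],"dr":[0,0,0],"fingers":1},{"dp":[0.2,0,0],"dr":[0,0,0],"fingers":1},{"dp":[0,0,0],"dr":[0,0,0],"fingers":1},{"dp":[0,0,0],"dr":[0,0,0],"fingers":1}]'
```

```text
time_s: 8.45
position: [0.4627, 0.0645, 0.1219]
tool_rot: [-0.707, 0.0, 0.708, 0.0]
force: [0.4, 0.2, -3.1]
opening: 0.284
time_s: 8.95
position: [0.4638, 0.0654, 0.1018]
tool_rot: [0.707, 0.0, -0.707, 0.0]
force: [-0.2, -0.6, -3.2]
opening: 0.282
```

```bash
python3 -m inch '[{"dp":[0.25,0,0],"dr":[0,0,0],"fingers":1},{"dp":[0.2,0,0],"dr":[0,0,0],"fingers":1},{"dp":[0.12,0,0],"dr":[0,0,0],"fingers":1},{"dp":[0.06,0,0],"dr":[0,0,0],"fingers":1},{"dp":[0.04,0,0],"dr":[0,0,0],"fingers":1}]'
python3 -m inch '[{"dp":[0.03,0,0],"dr":[0,0,0],"fingers":1},{"dp":[0,0,0],"dr":[0,0,0],"fingers":1},{"dp":[0,0,0],"dr":[0,0,0],"fingers":1},{"dp":[0,0,0],"dr":[0,0,0],"fingers":1},{"dp":[0,0,0],"dr":[0,0,0],"fingers":1}]'
```

```text
time_s: 9.45
position: [0.4633, 0.0653, 0.0843]
tool_rot: [-0.707, -0.0, 0.707, -0.0]
force: [0.9, -0.2, -3.4]
opening: 0.283
time_s: 9.95
position: [0.4634, 0.0654, 0.0839]
tool_rot: [0.707, 0.0, -0.707, 0.0]
force: [-0.7, -0.0, 0.4]
opening: 0.287
```

The force is back near zero, so the pot is standing. Releasing and rising.

```bash
python3 -m inch '[{"dp":[0.02,0,0],"dr":[0,0,0],"fingers":1},{"dp":[0,0,0],"dr":[0,0,0],"fingers":0.5},{"dp":[0,0,0],"dr":[0,0,0],"fingers":0.4},{"dp":[0,0,0],"dr":[0,0,0],"fingers":0.2},{"dp":[-0.3,0,0],"dr":[0,0,0],"fingers":0}]'
python3 -m inch '[{"dp":[-0.8,0,0],"dr":[0,0,0],"fingers":0},{"dp":[-1,0,0],"dr":[0,0,0],"fingers":0},{"dp":[-1,0,0],"dr":[0,0,0],"fingers":0},{"dp":[-0.4,0,0],"dr":[0,0,0],"fingers":0},{"dp":[0,0,0],"dr":[0,0,0],"fingers":0}]'
python3 look.py w7
```

```text
time_s: 10.45
position: [0.4629, 0.0652, 0.0904]
tool_rot: [-0.707, -0.0, 0.708, -0.0]
force: [0.4, -0.3, 0.8]
opening: 0.909
time_s: 10.95
position: [0.4643, 0.0654, 0.1722]
tool_rot: [0.708, 0.0, -0.706, -0.0]
force: [0.4, -0.6, 0.3]
opening: 1.002
tcp [0.4643 0.0654 0.1722] v 0.036 ax [ 0.003  0.    -1.   ]
red [368.  66.] lid x,y [ 0.5657 -0.0413] r 0.0444 n 197.0
red [368.  66.] mat x,y [ 0.5721 -0.0735] r 0.0585 n 185.0
yellow [28. 78.] lid x,y [0.5561 0.2505] r 0.0442 n 173.0
yellow [28. 78.] mat x,y [0.559  0.3065] r 0.0578 n 164.0
yellow [250. 194.] lid x,y [0.4624 0.0646] r 0.0432 n 306.0
blue [442.  52.] lid x,y [ 0.5729 -0.0722] r 0.0434 n 279.0
brown [259. 135.] lid x,y [0.4844 0.064 ] r 0.044 n 172.0
```

View pics/w7.png

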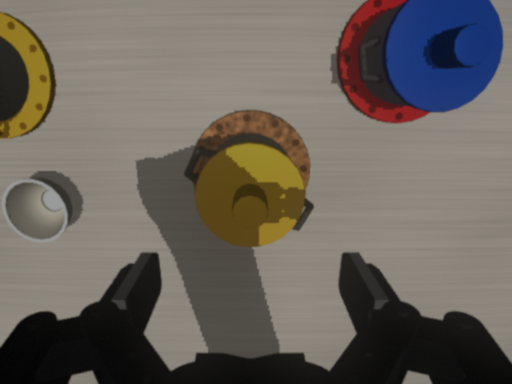

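The yellow pot stands upright on the cork mat, lid at (250,194). Going to the blue pot at about (0.572,-0.072).

```bash
python3 -m inch '[{"dp":[0,0.5,-0.4],"dr":[0,0,0],"fingers":0},{"dp":[0,1,-0.8],"dr":[0,0,0],"fingers":0},{"dp":[0,1,-0.8],"dr":[0,0,0],"fingers":0},{"dp":[0,1,-0.8],"dr":[0,0,0],"fingers":0},{"dp":[0,1,-0.8],"dr":[0,0,0],"fingers":0}]'
python3 -m inch '[{"dp":[0,0.7,-0.5],"dr":[0,0,0],"fingers":0},{"dp":[0,0.3,-0.2],"dr":[0,0,0],"fingers":0},{"dp":[0,0,0],"dr":[0,0,0],"fingers":0},{"dp":[0,0,0],"dr":[0,0,0],"fingers":0},{"dp":[0,0,0],"dr":[0,0,0],"fingers":0}]'
python3 look.py w8
```

```text
time_s: 11.5
position: [0.5533, -0.0482, 0.169]
tool_rot: [-0.706, -0.0, 0.708, -0.0]
force: [-0.8, 0.7, 0.7]
opening: 0.999
time_s: 12.0
position: [0.5703, -0.0706, 0.1706]
tool_rot: [-0.707, -0.001, 0.707, -0.001]
force: [-0.6, 0.3, -0.2]
opening: 1.001
tcp [ 0.5703 -0.0706  0.1706] v 0.006 ax [-0.001  0.001 -1.   ]
red [252. 131.] lid x,y [ 0.5926 -0.0742] r 0.0445 n 179.0
red [252. 131.] mat x,y [ 0.5734 -0.0751] r 0.0586 n 169.0
yellow [ 83. 287.] lid x,y [0.4631 0.0615] r 0.0454 n 114.0
blue [252. 188.] lid x,y [ 0.5737 -0.0734] r 0.0428 n 305.0
blue [434. 238.] lid x,y [ 0.5291 -0.2271] r 0.0453 n 282.0
blue [434. 238.] mat x,y [ 0.4918 -0.2737] r 0.0589 n 282.0
brown [136. 242.] lid x,y [0.5098 0.0318] r 0.0445 n 198.0
brown [136. 242.] mat x,y [0.4664 0.063 ] r 0.0581 n 187.0
```

```bash
python3 -m inch '[{"dp":[0.5,0.1,-0.11],"dr":[0,0,0],"fingers":0},{"dp":[0.8,0,0],"dr":[0,0,0],"fingers":0},{"dp":[0.8,0,0],"dr":[0,0,0],"fingers":0},{"dp":[0.5,0,0],"dr":[0,0,0],"fingers":0.3},{"dp":[0.3,0,0],"dr":[0,0,0],"fingers":0.4}]'
python3 -m inch '[{"dp":[0.25,0,0],"dr":[0,0,0],"fingers":0.4},{"dp":[0.15,0,0],"dr":[0,0,0],"fingers":0.4},{"dp":[0,0,0],"dr":[0,0,0],"fingers":0.4},{"dp":[0,0,0],"dr":[0,0,0],"fingers":0.4},{"dp":[0,0,0],"dr":[0,0,0],"fingers":0.4}]'
```

```text
time_s: 12.55
position: [0.573, -0.0744, 0.0968]
tool_rot: [-0.707, -0.0, 0.708, -0.0]
force: [0.1, -0.1, 0.1]
opening: 0.692
time_s: 13.05
position: [0.574, -0.0747, 0.0888]
tool_rot: [0.707, 0.0, -0.707, 0.0]
force: [0.8, 0.5, 0.2]
opening: 0.598
```

```bash
python3 -m inch '[{"dp":[0.1,-0.06,0],"dr":[0,0,0],"fingers":0.4},{"dp":[0.1,0,0],"dr":[0,0,0],"fingers":0.4},{"dp":[0,0,0],"dr":[0,0,0],"fingers":1},{"dp":[0,0,0],"dr":[0,0,0],"fingers":1},{"dp":[0,0,0],"dr":[0,0,0],"fingers":1}]'
python3 -m inch '[{"dp":[0,0,0],"dr":[0,0,0],"fingers":1},{"dp":[0,0,0],"dr":[0,0,0],"fingers":1},{"dp":[-0.3,0,0],"dr":[0,0,0],"fingers":1},{"dp":[-0.6,0,0],"dr":[0,0,0],"fingers":1},{"dp":[-0.8,0,0],"dr":[0,0,0],"fingers":1}]'
```

```text
time_s: 13.55
position: [0.5736, -0.073, 0.0833]
tool_rot: [-0.707, -0.0, 0.707, -0.0]
force: [0.6, 1.6, 1.2]
opening: 0.285
time_s: 14.05
position: [0.5726, -0.0734, 0.1253]
tool_rot: [-0.706, -0.0, 0.708, -0.0]
force: [0.4, 0.1, -4.7]
opening: 0.28
```

```bash
python3 -m inch '[{"dp":[-0.8,0,0],"dr":[0,0,0],"fingers":1},{"dp":[-0.8,0,0],"dr":[0,0,0],"fingers":1},{"dp":[-0.8,0,0],"dr":[0,0,0],"fingers":1},{"dp":[-0.6,0.3,0.1],"dr":[0,0,0],"fingers":1},{"dp":[-0.2,0.6,0.3],"dr":[0,0,0],"fingers":1}]'
python3 -m inch '[{"dp":[0,0.9,0.4],"dr":[0,0,0],"fingers":1},{"dp":[0,1,0.4],"dr":[0,0,0],"fingers":1},{"dp":[0,1,0.4],"dr":[0,0,0],"fingers":1},{"dp":[0,1,0.4],"dr":[0,0,0],"fingers":1},{"dp":[0,1,0.4],"dr":[0,0,0],"fingers":1}]'
python3 -m inch '[{"dp":[0,0.9,0.4],"dr":[0,0,0],"fingers":1},{"dp":[0,0.6,0.2],"dr":[0,0,0],"fingers":1},{"dp":[0,0.3,0.1],"dr":[0,0,0],"fingers":1},{"dp":[0,0,0],"dr":[0,0,0],"fingers":1},{"dp":[0,0,0],"dr":[0,0,0],"fingers":1}]'
python3 look.py w9
```

```text
time_s: 14.55
position: [0.5646, -0.0951, 0.2077]
tool_rot: [0.708, 0.001, -0.706, 0.001]
force: [0.1, -0.2, -3.7]
opening: 0.286
time_s: 15.05
position: [0.5124, -0.2199, 0.2057]
tool_rot: [-0.707, 0.0, 0.707, 0.0]
force: [0.3, -0.3, -4.6]
opening: 0.286
time_s: 15.55
position: [0.4965, -0.2624, 0.2057]
tool_rot: [-0.707, -0.001, 0.707, -0.0]
force: [0.3, -0.3, -4.6]
opening: 0.281
tcp [ 0.4965 -0.2624  0.2057] v 0.015 ax [-0.     0.001 -1.   ]
red [72. 90.] lid x,y [ 0.5744 -0.1146] r 0.0467 n 175.0
red [72. 90.] mat x,y [ 0.573  -0.0765] r 0.0593 n 319.0
```

View pics/w9.png

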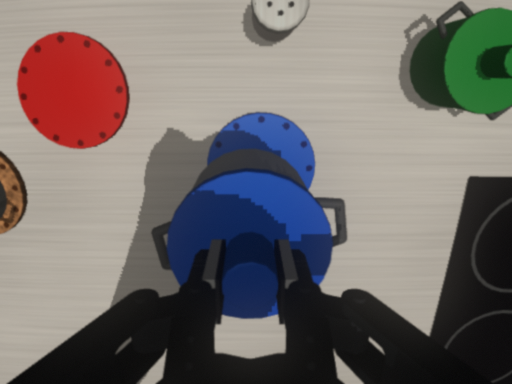

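The blue mat is at (262,150) just ahead of the held blue pot, and the red mat is now bare at (73,90). Small correction, then lowering.

```bash
python3 -m inch '[{"dp":[0,0.22,0.11],"dr":[0,0,0],"fingers":1},{"dp":[0.3,0.22,0.12],"dr":[0,0,0],"fingers":1},{"dp":[0.8,0,0],"dr":[0,0,0],"fingers":1},{"dp":[0.9,0,0],"dr":[0,0,0],"fingers":1},{"dp":[0.8,0,0],"dr":[0,0,0],"fingers":1}]'
python3 -m inch '[{"dp":[0.6,0,0],"dr":[0,0,0],"fingers":1},{"dp":[0.3,0,0],"dr":[0,0,0],"fingers":1},{"dp":[0.2,0,0],"dr":[0,0,0],"fingers":1},{"dp":[0,0,0],"dr":[0,0,0],"fingers":1},{"dp":[0,0,0],"dr":[0,0,0],"fingers":1}]'
```

```text
time_s: 16.1
position: [0.49, -0.2744, 0.1344]
tool_rot: [-0.707, -0.0, 0.707, -0.0]
force: [0.9, 0.2, -4.1]
opening: 0.283
time_s: 16.6
position: [0.4909, -0.2744, 0.1089]
tool_rot: [0.707, -0.0, -0.707, 0.0]
force: [0.9, -0.1, -3.8]
opening: 0.28
```

```bash
python3 -m inch '[{"dp":[0.3,-0.04,0],"dr":[0,0,0],"fingers":1},{"dp":[0.3,0,0],"dr":[0,0,0],"fingers":1},{"dp":[0.2,0,0],"dr":[0,0,0],"fingers":1},{"dp":[0.1,0,0],"dr":[0,0,0],"fingers":1},{"dp":[0,0,0],"dr":[0,0,0],"fingers":1}]'
python3 -m inch '[{"dp":[0.04,0,0],"dr":[0,0,0],"fingers":1},{"dp":[0.04,0,0],"dr":[0,0,0],"fingers":1},{"dp":[0,0,0],"dr":[0,0,0],"fingers":1},{"dp":[0,0,0],"dr":[0,0,0],"fingers":1},{"dp":[0,0,0],"dr":[0,0,0],"fingers":1}]'
```

```text
time_s: 17.1
position: [0.4902, -0.2731, 0.0852]
tool_rot: [-0.707, -0.0, 0.707, -0.0]
force: [-0.4, -0.3, -3.6]
opening: 0.287
time_s: 17.6
position: [0.4906, -0.2732, 0.0839]
tool_rot: [0.707, 0.0, -0.707, 0.0]
force: [-0.1, -0.0, -4.2]
opening: 0.283
```

```bash
python3 -m inch '[{"dp":[0.03,0,0],"dr":[0,0,0],"fingers":1},{"dp":[0.03,0,0],"dr":[0,0,0],"fingers":1},{"dp":[0.02,0,0],"dr":[0,0,0],"fingers":1},{"dp":[0,0,0],"dr":[0,0,0],"fingers":1},{"dp":[0,0,0],"dr":[0,0,0],"fingers":1}]'
```

```text
time_s: 18.1
position: [0.4909, -0.2731, 0.0833]
tool_rot: [0.707, 0.0, -0.707, 0.0]
force: [-4.2, 3.1, 10.0]
opening: 0.282
```

The pot is down (10 N upward). Releasing and rising.

```bash
python3 -m inch '[{"dp":[-0.02,0,0],"dr":[0,0,0],"fingers":1},{"dp":[0,0,0],"dr":[0,0,0],"fingers":0.5},{"dp":[0,0,0],"dr":[0,0,0],"fingers":0.4},{"dp":[0,0,0],"dr":[0,0,0],"fingers":0.2},{"dp":[-0.3,0,0],"dr":[0,0,0],"fingers":0}]'
python3 -m inch '[{"dp":[-0.8,0,0],"dr":[0,0,0],"fingers":0},{"dp":[-1,0,0],"dr":[0,0,0],"fingers":0},{"dp":[-1,0,0],"dr":[0,0,0],"fingers":0},{"dp":[-0.6,0,0],"dr":[0,0,0],"fingers":0},{"dp":[0,0,0],"dr":[0,0,0],"fingers":0}]'
python3 look.py w10
```

```text
time_s: 18.6
position: [0.4899, -0.273, 0.0891]
tool_rot: [-0.707, -0.0, 0.708, 0.0]
force: [0.4, 0.2, 0.1]
opening: 0.911
time_s: 19.1
position: [0.4919, -0.2739, 0.1776]
tool_rot: [0.709, -0.001, -0.706, 0.001]
force: [-1.1, -0.1, 0.5]
opening: 0.999
tcp [ 0.4919 -0.2739  0.1776] v 0.044 ax [ 0.004 -0.002 -1.   ]
red [49. 87.] lid x,y [ 0.5731 -0.1226] r 0.0454 n 273.0
red [49. 87.] mat x,y [ 0.5729 -0.0773] r 0.0593 n 276.0
blue [249. 177.] lid x,y [ 0.496 -0.274] r 0.0444 n 130.0
blue [249. 177.] mat x,y [ 0.4899 -0.2752] r 0.0595 n 213.0
```

View pics/w10.png

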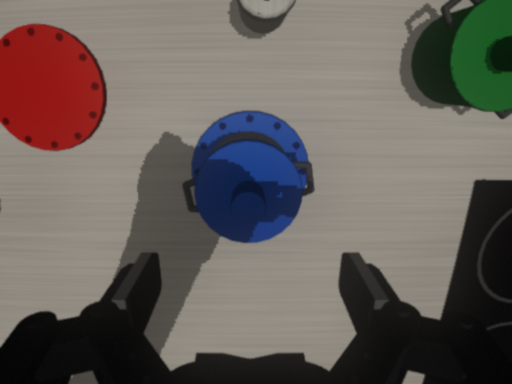

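The blue pot is upright on the blue mat, lid at (249,190). On to the red pot at about (0.557,0.313).

```bash
python3 -m inch '[{"dp":[0,-0.5,0],"dr":[0,0,0],"fingers":0},{"dp":[0,-1,-0.12],"dr":[0,0,0],"fingers":0},{"dp":[0,-1,-0.12],"dr":[0,0,0],"fingers":0},{"dp":[0,-1,-0.12],"dr":[0,0,0],"fingers":0},{"dp":[0,-1,-0.12],"dr":[0,0,0],"fingers":0}]'
python3 -m inch '[{"dp":[0,-1,-0.12],"dr":[0,0,0],"fingers":0},{"dp":[0,-1,-0.12],"dr":[0,0,0],"fingers":0},{"dp":[0,-1,-0.12],"dr":[0,0,0],"fingers":0},{"dp":[0,-1,-0.12],"dr":[0,0,0],"fingers":0},{"dp":[0,-1,-0.12],"dr":[0,0,0],"fingers":0}]'
python3 -m inch '[{"dp":[0,-1,-0.12],"dr":[0,0,0],"fingers":0},{"dp":[0,-1,-0.12],"dr":[0,0,0],"fingers":0},{"dp":[0,-1,-0.12],"dr":[0,0,0],"fingers":0},{"dp":[0,-1,-0.12],"dr":[0,0,0],"fingers":0},{"dp":[0,-1,-0.12],"dr":[0,0,0],"fingers":0}]'
python3 -m inch '[{"dp":[0,-1,-0.12],"dr":[0,0,0],"fingers":0},{"dp":[0,-1,-0.12],"dr":[0,0,0],"fingers":0},{"dp":[0,-1,-0.12],"dr":[0,0,0],"fingers":0},{"dp":[0,-1,-0.12],"dr":[0,0,0],"fingers":0},{"dp":[0,-1,-0.12],"dr":[0,0,0],"fingers":0}]'
```

```text
time_s: 19.65
position: [0.5016, -0.1585, 0.1735]
tool_rot: [-0.706, -0.001, 0.708, -0.0]
force: [0.2, -0.1, 0.2]
opening: 0.999
time_s: 20.15
position: [0.5163, -0.0336, 0.1736]
tool_rot: [-0.706, -0.001, 0.708, -0.0]
force: [1.1, 0.1, -0.9]
opening: 1.0
time_s: 20.65
position: [0.531, 0.0911, 0.1735]
tool_rot: [-0.706, -0.0, 0.708, -0.001]
force: [0.3, 0.4, -0.4]
opening: 0.998
time_s: 21.15
position: [0.5459, 0.2159, 0.1734]
tool_rot: [-0.706, -0.0, 0.708, -0.001]
force: [0.1, 0.3, 0.5]
opening: 0.998
```

```bash
python3 -m inch '[{"dp":[0,-1,-0.12],"dr":[0,0,0],"fingers":0},{"dp":[0,-1,-0.12],"dr":[0,0,0],"fingers":0},{"dp":[0,-1,-0.12],"dr":[0,0,0],"fingers":0},{"dp":[0,-0.6,-0.1],"dr":[0,0,0],"fingers":0},{"dp":[0,-0.3,0],"dr":[0,0,0],"fingers":0}]'
python3 -m inch '[{"dp":[0,0,0],"dr":[0,0,0],"fingers":0},{"dp":[0,0,0],"dr":[0,0,0],"fingers":0},{"dp":[0,0,0],"dr":[0,0,0],"fingers":0},{"dp":[0,0,0],"dr":[0,0,0],"fingers":0},{"dp":[0,0,0],"dr":[0,0,0],"fingers":0}]'
python3 look.py w11
python3 - <<'E'
from h import *
im,d=bot.read_camera('top'); cv2.imwrite('pics/top2.png',im[:,:,::-1]); T=cam('top')
for c in HUE:
    for b,st,ce in blobs(mask(im,c,100,30),100):
        if not(60<ce[0]<400 and 130<ce[1]<240): continue
        for nm,z,r in(('lid',.08,.044),('mat',.01,.06)):
            q=circ(T,b,z,r); 
            if q is not None and q[3]>10: print(c,ce.round(0),nm,q[:4])
E
```

```text
time_s: 21.65
position: [0.5576, 0.3136, 0.1736]
tool_rot: [-0.706, -0.001, 0.708, -0.001]
force: [-0.2, -0.1, 0.7]
opening: 0.999
time_s: 22.15
position: [0.559, 0.3111, 0.175]
tool_rot: [0.707, -0.0, -0.707, -0.0]
force: [-0.3, 0.2, -0.1]
opening: 1.0
tcp [0.559  0.3111 0.175 ] v 0.004 ax [ 0. -0. -1.]
red [246. 190.] lid x,y [0.559  0.3134] r 0.0431 n 298.0
yellow [255. 138.] lid x,y [0.5793 0.3112] r 0.0445 n 214.0
yellow [255. 138.] mat x,y [0.56   0.3116] r 0.0585 n 186.0
yellow [490. 290.] lid x,y [0.465  0.0678] r 0.0451 n 134.0
yellow [490. 290.] mat x,y [ 0.4122 -0.0032] r 0.0588 n 106.0
brown [455. 235.] lid x,y [0.5056 0.1218] r 0.0445 n 187.0
brown [455. 235.] mat x,y [0.4654 0.0664] r 0.0582 n 152.0
red [274. 180.] mat [ 5.718e-01 -7.370e-02  5.900e-02  9.300e+01]
yellow [230. 209.] lid [4.598e-01 6.540e-02 4.270e-02 7.500e+01]
blue [334. 205.] mat [ 4.908e-01 -2.750e-01  5.950e-02  8.200e+01]
brown [233. 214.] lid [ 0.446   0.0638  0.0452 25.    ]
```

View pics/w11.png

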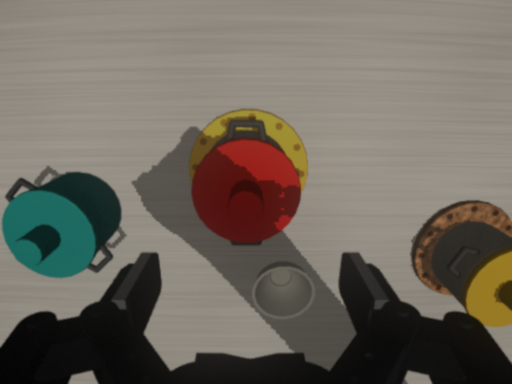

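View pics/top2.png

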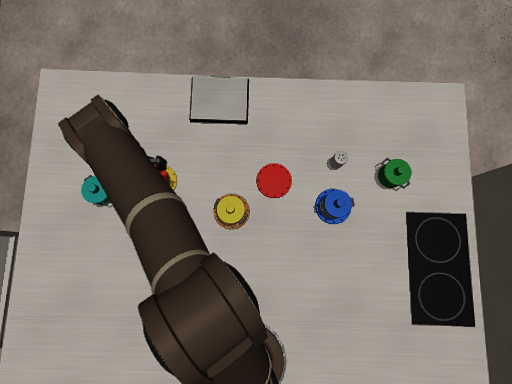

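The red pot's lid is at (246,190) on the yellow mat, and the bowl at (283,290) is well below the fingers. In the top view the yellow pot is on the cork and the blue pot is on the blue mat. Descending on the red pot.

```bash
python3 -m inch '[{"dp":[0.5,-0.06,0.04],"dr":[0,0,0],"fingers":0},{"dp":[0.8,0,0],"dr":[0,0,0],"fingers":0},{"dp":[0.8,0,0],"dr":[0,0,0],"fingers":0},{"dp":[0.5,0,0],"dr":[0,0,0],"fingers":0.3},{"dp":[0.3,0,0],"dr":[0,0,0],"fingers":0.4}]'
python3 -m inch '[{"dp":[0.25,0,0],"dr":[0,0,0],"fingers":0.4},{"dp":[0.2,0,0],"dr":[0,0,0],"fingers":0.4},{"dp":[0.1,0,0],"dr":[0,0,0],"fingers":0.4},{"dp":[0,0,0],"dr":[0,0,0],"fingers":0.4},{"dp":[0,0,0],"dr":[0,0,0],"fingers":0.4}]'
```

```text
time_s: 22.75
position: [0.557, 0.313, 0.1005]
tool_rot: [-0.706, 0.0, 0.708, -0.001]
force: [0.2, -0.3, -0.3]
opening: 0.689
time_s: 23.25
position: [0.558, 0.3135, 0.089]
tool_rot: [0.707, 0.0, -0.707, 0.0]
force: [-0.3, 0.2, -0.2]
opening: 0.594
```

```bash
python3 -m inch '[{"dp":[0.1,0,0],"dr":[0,0,0],"fingers":0.4},{"dp":[0.1,0,0],"dr":[0,0,0],"fingers":0.4},{"dp":[0,0,0],"dr":[0,0,0],"fingers":1},{"dp":[0,0,0],"dr":[0,0,0],"fingers":1},{"dp":[0,0,0],"dr":[0,0,0],"fingers":1}]'
python3 -m inch '[{"dp":[0,0,0],"dr":[0,0,0],"fingers":1},{"dp":[0,0,0],"dr":[0,0,0],"fingers":1},{"dp":[-0.3,0,0],"dr":[0,0,0],"fingers":1},{"dp":[-0.6,0,0],"dr":[0,0,0],"fingers":1},{"dp":[-0.8,0,0],"dr":[0,0,0],"fingers":1}]'
python3 -m inch '[{"dp":[-0.8,0,0],"dr":[0,0,0],"fingers":1},{"dp":[-0.8,0,0],"dr":[0,0,0],"fingers":1},{"dp":[-0.8,0,0],"dr":[0,0,0],"fingers":1},{"dp":[-0.8,0.3,0],"dr":[0,0,0],"fingers":1},{"dp":[-0.3,0.7,0],"dr":[0,0,0],"fingers":1}]'
```

```text
time_s: 23.75
position: [0.5577, 0.3135, 0.0835]
tool_rot: [-0.707, -0.0, 0.707, -0.0]
force: [-0.3, -0.0, -0.8]
opening: 0.283
time_s: 24.25
position: [0.5571, 0.3127, 0.1262]
tool_rot: [-0.706, 0.0, 0.708, -0.001]
force: [0.1, -0.6, -3.3]
opening: 0.284
time_s: 24.75
position: [0.558, 0.2901, 0.2167]
tool_rot: [0.708, 0.002, -0.706, 0.0]
force: [-0.2, 0.5, -3.8]
opening: 0.285
```

```bash
python3 -m inch '[{"dp":[0,1,0],"dr":[0,0,0],"fingers":1},{"dp":[0,1,-0.05],"dr":[0,0,0],"fingers":1},{"dp":[0,1,-0.05],"dr":[0,0,0],"fingers":1},{"dp":[0,1,-0.05],"dr":[0,0,0],"fingers":1},{"dp":[0,1,-0.05],"dr":[0,0,0],"fingers":1}]'
python3 -m inch '[{"dp":[0,1,-0.05],"dr":[0,0,0],"fingers":1},{"dp":[0,1,-0.05],"dr":[0,0,0],"fingers":1},{"dp":[0,1,-0.05],"dr":[0,0,0],"fingers":1},{"dp":[0,1,-0.05],"dr":[0,0,0],"fingers":1},{"dp":[0,1,-0.05],"dr":[0,0,0],"fingers":1}]'
```

```text
time_s: 25.25
position: [0.5623, 0.1606, 0.2135]
tool_rot: [-0.707, 0.001, 0.707, -0.0]
force: [-0.1, -0.9, -3.6]
opening: 0.288
time_s: 25.75
position: [0.5683, 0.0358, 0.2135]
tool_rot: [-0.707, 0.001, 0.707, -0.0]
force: [1.0, 0.3, -4.1]
opening: 0.285
```

```bash
python3 -m inch '[{"dp":[0,1,-0.05],"dr":[0,0,0],"fingers":1},{"dp":[0,1,-0.05],"dr":[0,0,0],"fingers":1},{"dp":[0,1,-0.05],"dr":[0,0,0],"fingers":1},{"dp":[0,0.7,0],"dr":[0,0,0],"fingers":1},{"dp":[0,0.4,0],"dr":[0,0,0],"fingers":1}]'
python3 -m inch '[{"dp":[0,0.2,0],"dr":[0,0,0],"fingers":1},{"dp":[0,0,0],"dr":[0,0,0],"fingers":1},{"dp":[0,0,0],"dr":[0,0,0],"fingers":1},{"dp":[0,0,0],"dr":[0,0,0],"fingers":1},{"dp":[0,0,0],"dr":[0,0,0],"fingers":1}]'
python3 look.py w12
```

```text
time_s: 26.25
position: [0.5719, -0.0675, 0.2134]
tool_rot: [-0.707, 0.001, 0.707, 0.001]
force: [-0.7, 0.6, -5.0]
opening: 0.282
time_s: 26.75
position: [0.573, -0.0682, 0.2136]
tool_rot: [0.707, 0.001, -0.707, 0.001]
force: [-1.1, -0.7, -4.0]
opening: 0.287
tcp [ 0.573  -0.0682  0.2136] v 0.005 ax [ 0.  0. -1.]
red [260. 135.] lid x,y [ 0.5909 -0.0741] r 0.0461 n 172.0
red [260. 135.] mat x,y [ 0.5732 -0.0753] r 0.0587 n 175.0
yellow [119. 274.] lid x,y [0.464  0.0634] r 0.044 n 176.0
blue [436. 240.] lid x,y [ 0.4919 -0.2715] r 0.0437 n 222.0
```

View pics/w12.png

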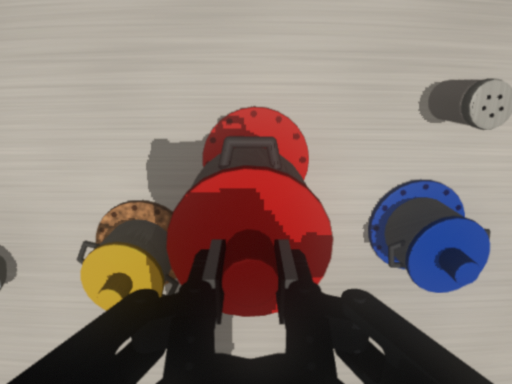

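The red mat is at (258,145), 6 mm to the right of the held pot. Correcting and lowering.

```bash
python3 -m inch '[{"dp":[0.1,0.12,0.03],"dr":[0,0,0],"fingers":1},{"dp":[0.5,0.12,0],"dr":[0,0,0],"fingers":1},{"dp":[0.8,0,0],"dr":[0,0,0],"fingers":1},{"dp":[0.9,0,0],"dr":[0,0,0],"fingers":1},{"dp":[0.8,0,0],"dr":[0,0,0],"fingers":1}]'
python3 -m inch '[{"dp":[0.7,0,0],"dr":[0,0,0],"fingers":1},{"dp":[0.4,0,0],"dr":[0,0,0],"fingers":1},{"dp":[0.2,0,0],"dr":[0,0,0],"fingers":1},{"dp":[0,0,0],"dr":[0,0,0],"fingers":1},{"dp":[0,0,0],"dr":[0,0,0],"fingers":1}]'
```

```text
time_s: 27.3
position: [0.5715, -0.0756, 0.1341]
tool_rot: [-0.707, 0.0, 0.708, 0.0]
force: [0.1, 0.1, -5.1]
opening: 0.283
time_s: 27.8
position: [0.5727, -0.0752, 0.1041]
tool_rot: [0.707, 0.0, -0.707, 0.0]
force: [-0.6, -0.1, -3.7]
opening: 0.284
```

```bash
python3 -m inch '[{"dp":[0.3,-0.04,0.02],"dr":[0,0,0],"fingers":1},{"dp":[0.2,0,0],"dr":[0,0,0],"fingers":1},{"dp":[0.15,0,0],"dr":[0,0,0],"fingers":1},{"dp":[0.08,0,0],"dr":[0,0,0],"fingers":1},{"dp":[0,0,0],"dr":[0,0,0],"fingers":1}]'
python3 -m inch '[{"dp":[0.04,0,0],"dr":[0,0,0],"fingers":1},{"dp":[0.02,0,0],"dr":[0,0,0],"fingers":1},{"dp":[0,0,0],"dr":[0,0,0],"fingers":1},{"dp":[0,0,0],"dr":[0,0,0],"fingers":1},{"dp":[0,0,0],"dr":[0,0,0],"fingers":1}]'
```

```text
time_s: 28.3
position: [0.5715, -0.0741, 0.0849]
tool_rot: [-0.707, -0.0, 0.707, -0.0]
force: [-0.0, -0.3, -4.4]
opening: 0.287
time_s: 28.8
position: [0.5718, -0.0742, 0.0839]
tool_rot: [0.707, 0.0, -0.707, 0.0]
force: [-0.2, 0.4, -3.8]
opening: 0.286
```

```bash
python3 -m inch '[{"dp":[0.03,0,0],"dr":[0,0,0],"fingers":1},{"dp":[0.02,0,0],"dr":[0,0,0],"fingers":1},{"dp":[0,0,0],"dr":[0,0,0],"fingers":1},{"dp":[0,0,0],"dr":[0,0,0],"fingers":1},{"dp":[0,0,0],"dr":[0,0,0],"fingers":1}]'
```

```text
time_s: 29.3
position: [0.572, -0.0739, 0.0834]
tool_rot: [0.707, 0.0, -0.707, 0.0]
force: [-3.2, 1.7, 6.5]
opening: 0.281
```

Standing (6.5 N upward). Releasing and rising.

```bash
python3 -m inch '[{"dp":[-0.01,0,0],"dr":[0,0,0],"fingers":1},{"dp":[0,0,0],"dr":[0,0,0],"fingers":0.5},{"dp":[0,0,0],"dr":[0,0,0],"fingers":0.4},{"dp":[0,0,0],"dr":[0,0,0],"fingers":0.2},{"dp":[-0.3,0,0],"dr":[0,0,0],"fingers":0}]'
python3 -m inch '[{"dp":[-0.8,0,0],"dr":[0,0,0],"fingers":0},{"dp":[-1,0,0],"dr":[0,0,0],"fingers":0},{"dp":[-1,0,0],"dr":[0,0,0],"fingers":0},{"dp":[-0.6,0,0],"dr":[0,0,0],"fingers":0},{"dp":[0,0,0],"dr":[0,0,0],"fingers":0}]'
python3 look.py w13
```

```text
time_s: 29.8
position: [0.571, -0.0742, 0.0896]
tool_rot: [-0.706, -0.0, 0.708, -0.0]
force: [0.2, 0.3, -0.1]
opening: 0.916
time_s: 30.3
position: [0.5733, -0.0743, 0.1782]
tool_rot: [0.709, -0.0, -0.705, 0.0]
force: [0.7, 0.6, 0.8]
opening: 1.003
tcp [ 0.5733 -0.0743  0.1782] v 0.042 ax [ 0.005 -0.    -1.   ]
red [249. 178.] lid x,y [ 0.5903 -0.0752] r 0.0458 n 106.0
red [249. 178.] mat x,y [ 0.5718 -0.0752] r 0.0597 n 229.0
yellow [ 84. 286.] lid x,y [0.4633 0.062 ] r 0.045 n 110.0
blue [418. 221.] lid x,y [ 0.5293 -0.2287] r 0.045 n 183.0
blue [418. 221.] mat x,y [ 0.4922 -0.2735] r 0.0585 n 175.0
blue [463. 274.] lid x,y [ 0.4926 -0.2708] r 0.0438 n 228.0
blue [463. 274.] mat x,y [ 0.4429 -0.3295] r 0.0599 n 102.0
brown [136. 243.] lid x,y [0.5092 0.0317] r 0.0448 n 193.0
brown [136. 243.] mat x,y [0.4665 0.0628] r 0.0581 n 177.0
```

View pics/w13.png

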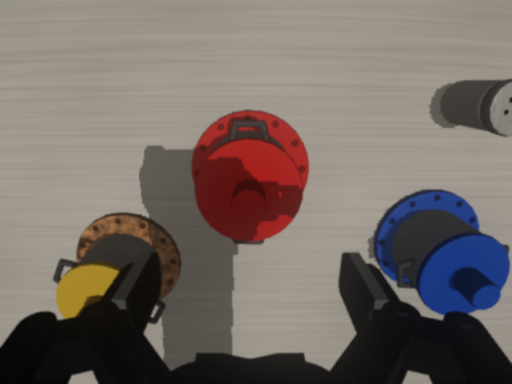

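The red pot is upright on the red mat, lid at (249,190). Back to the yellow pot on the cork mat.

```bash
python3 -m inch '[{"dp":[0,-0.5,0.4],"dr":[0,0,0],"fingers":0},{"dp":[0,-1,0.8],"dr":[0,0,0],"fingers":0},{"dp":[0,-1,0.8],"dr":[0,0,0],"fingers":0},{"dp":[0,-1,0.8],"dr":[0,0,0],"fingers":0},{"dp":[0,-1,0.8],"dr":[0,0,0],"fingers":0}]'
python3 -m inch '[{"dp":[0,-0.7,0.5],"dr":[0,0,0],"fingers":0},{"dp":[0,-0.4,0.3],"dr":[0,0,0],"fingers":0},{"dp":[0,0,0],"dr":[0,0,0],"fingers":0},{"dp":[0,0,0],"dr":[0,0,0],"fingers":0},{"dp":[0,0,0],"dr":[0,0,0],"fingers":0}]'
python3 look.py w14;  python3 - <<'E'
from h import *
im,d=bot.read_camera('top'); cv2.imwrite('pics/top3.png',im[:,:,::-1]); T=cam('top')
for c in HUE:
    for b,st,ce in blobs(mask(im,c,100,30),100):
        if not(60<ce[0]<400 and 130<ce[1]<240): continue
        for nm,z,r in(('lid',.08,.044),('mat',.01,.06)):
            q=circ(T,b,z,r); 
            if q is not None and q[3]>10: print(c,ce.round(0),nm,q[:4])
E
```

```text
time_s: 30.85
position: [0.4791, 0.0399, 0.1741]
tool_rot: [-0.706, -0.0, 0.708, -0.0]
force: [0.7, 0.7, 0.0]
opening: 0.996
time_s: 31.35
position: [0.4621, 0.0648, 0.1751]
tool_rot: [-0.707, 0.001, 0.707, 0.0]
force: [-0.2, -0.4, 0.0]
opening: 0.994
tcp [0.4621 0.0648 0.1751] v 0.005 ax [-0. -0. -1.]
red [422.  53.] lid x,y [ 0.5688 -0.0566] r 0.0439 n 159.0
red [422.  53.] mat x,y [ 0.5779 -0.0942] r 0.0597 n 130.0
yellow [22. 76.] lid x,y [0.5557 0.2512] r 0.0445 n 183.0
yellow [22. 76.] mat x,y [0.559  0.3069] r 0.058 n 171.0
yellow [249. 190.] lid x,y [0.4625 0.0645] r 0.0433 n 302.0
brown [258. 132.] lid x,y [0.4839 0.0639] r 0.0441 n 171.0
red [274. 179.] mat [ 5.721e-01 -7.390e-02  5.910e-02  9.400e+01]
yellow [158. 181.] mat [5.576e-01 3.125e-01 5.850e-02 8.100e+01]
blue [334. 205.] mat [ 4.908e-01 -2.752e-01  5.950e-02  8.000e+01]
```

View pics/w14.png

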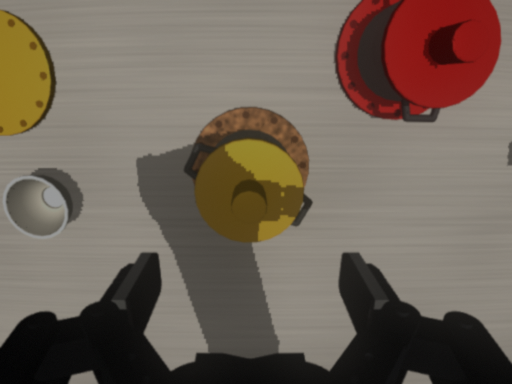

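View pics/top3.png

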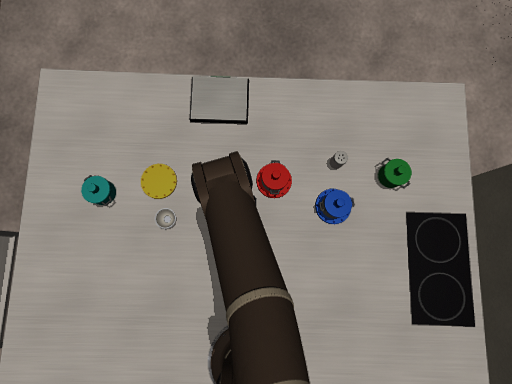

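The yellow pot's lid is at (249,190), within 1 mm of the tool axis. The yellow mat is bare at (158,181) in the top view, measuring (0.558,0.312). Descending and gripping.

```bash
python3 -m inch '[{"dp":[0.5,0,0],"dr":[0,0,0],"fingers":0},{"dp":[0.8,0,0],"dr":[0,0,0],"fingers":0},{"dp":[0.8,0,0],"dr":[0,0,0],"fingers":0},{"dp":[0.5,0,0],"dr":[0,0,0],"fingers":0.3},{"dp":[0.3,0,0],"dr":[0,0,0],"fingers":0.4}]'
python3 -m inch '[{"dp":[0.25,0,0],"dr":[0,0,0],"fingers":0.4},{"dp":[0.2,0,0],"dr":[0,0,0],"fingers":0.4},{"dp":[0.1,0,0],"dr":[0,0,0],"fingers":0.4},{"dp":[0.1,0,0],"dr":[0,0,0],"fingers":0.4},{"dp":[0,0,0],"dr":[0,0,0],"fingers":0.4}]'
```

```text
time_s: 31.95
position: [0.461, 0.0655, 0.1012]
tool_rot: [-0.706, 0.0, 0.708, -0.0]
force: [0.4, 0.6, 0.3]
opening: 0.688
time_s: 32.45
position: [0.4617, 0.0658, 0.0866]
tool_rot: [0.707, 0.0, -0.707, 0.0]
force: [-0.5, -0.2, -0.2]
opening: 0.597
```

```bash
python3 -m inch '[{"dp":[0.06,0.02,0],"dr":[0,0,0],"fingers":0.4},{"dp":[0.06,0,0],"dr":[0,0,0],"fingers":0.4},{"dp":[0,0,0],"dr":[0,0,0],"fingers":1},{"dp":[0,0,0],"dr":[0,0,0],"fingers":1},{"dp":[0,0,0],"dr":[0,0,0],"fingers":1}]'
python3 -m inch '[{"dp":[0,0,0],"dr":[0,0,0],"fingers":1},{"dp":[0,0,0],"dr":[0,0,0],"fingers":1},{"dp":[-0.3,0,0],"dr":[0,0,0],"fingers":1},{"dp":[-0.6,0,0],"dr":[0,0,0],"fingers":1},{"dp":[-0.8,0,0],"dr":[0,0,0],"fingers":1}]'
python3 -m inch '[{"dp":[-0.8,0,0],"dr":[0,0,0],"fingers":1},{"dp":[-0.8,0,0],"dr":[0,0,0],"fingers":1},{"dp":[-0.8,0,0],"dr":[0,0,0],"fingers":1},{"dp":[-0.8,-0.3,-0.1],"dr":[0,0,0],"fingers":1},{"dp":[-0.3,-0.7,-0.3],"dr":[0,0,0],"fingers":1}]'
```

```text
time_s: 32.95
position: [0.4616, 0.0654, 0.0837]
tool_rot: [0.707, 0.0, -0.707, 0.0]
force: [-1.6, 0.2, 3.2]
opening: 0.287
time_s: 33.45
position: [0.4605, 0.0649, 0.1257]
tool_rot: [-0.706, 0.0, 0.708, -0.0]
force: [-0.2, -0.3, -4.0]
opening: 0.281
time_s: 33.95
position: [0.4718, 0.0889, 0.2153]
tool_rot: [0.708, -0.001, -0.707, -0.0]
force: [0.7, -0.4, -4.0]
opening: 0.288
```

```bash
python3 -m inch '[{"dp":[0,-1,-0.4],"dr":[0,0,0],"fingers":1},{"dp":[0,-1,-0.4],"dr":[0,0,0],"fingers":1},{"dp":[0,-1,-0.4],"dr":[0,0,0],"fingers":1},{"dp":[0,-1,-0.4],"dr":[0,0,0],"fingers":1},{"dp":[0,-1,-0.4],"dr":[0,0,0],"fingers":1}]'
python3 -m inch '[{"dp":[0,-1,-0.4],"dr":[0,0,0],"fingers":1},{"dp":[0,-1,-0.4],"dr":[0,0,0],"fingers":1},{"dp":[0,-0.9,-0.3],"dr":[0,0,0],"fingers":1},{"dp":[0,-0.5,-0.2],"dr":[0,0,0],"fingers":1},{"dp":[0,-0.2,0],"dr":[0,0,0],"fingers":1}]'
python3 -m inch '[{"dp":[0,0,0],"dr":[0,0,0],"fingers":1},{"dp":[0,0,0],"dr":[0,0,0],"fingers":1},{"dp":[0,0,0],"dr":[0,0,0],"fingers":1},{"dp":[0,0,0],"dr":[0,0,0],"fingers":1},{"dp":[0,0,0],"dr":[0,0,0],"fingers":1}]'
python3 look.py w15
```

```text
time_s: 34.45
position: [0.5214, 0.2158, 0.2131]
tool_rot: [-0.707, 0.0, 0.708, -0.0]
force: [-0.1, 0.2, -3.9]
opening: 0.282
time_s: 34.95
position: [0.5538, 0.3062, 0.2128]
tool_rot: [-0.707, -0.0, 0.708, -0.001]
force: [0.1, 0.3, -4.2]
opening: 0.286
time_s: 35.45
position: [0.5541, 0.3047, 0.2138]
tool_rot: [0.707, -0.0, -0.707, -0.0]
force: [0.5, 0.6, -3.2]
opening: 0.281
tcp [0.5541 0.3047 0.2138] v 0.005 ax [ 0. -0. -1.]
yellow [240. 134.] lid x,y [0.5764 0.3104] r 0.046 n 182.0
yellow [240. 134.] mat x,y [0.5597 0.3118] r 0.0587 n 186.0
brown [441. 230.] lid x,y [0.4998 0.1138] r 0.0464 n 215.0
brown [441. 230.] mat x,y [0.4651 0.0658] r 0.0583 n 248.0
```

View pics/w15.png

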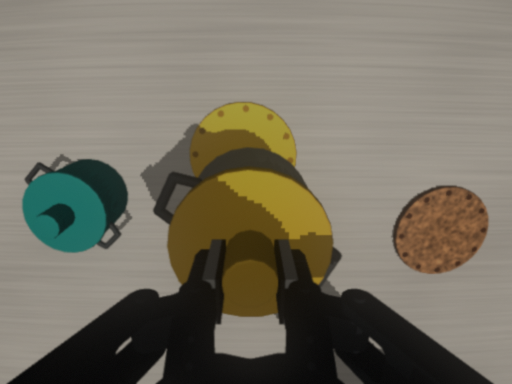

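The yellow mat is at (243,140); 7 mm in y and 4 mm in x remain. Correcting and lowering.

```bash
python3 -m inch '[{"dp":[0.1,-0.14,-0.09],"dr":[0,0,0],"fingers":1},{"dp":[0.5,-0.13,-0.09],"dr":[0,0,0],"fingers":1},{"dp":[0.8,0,0],"dr":[0,0,0],"fingers":1},{"dp":[0.9,0,0],"dr":[0,0,0],"fingers":1},{"dp":[0.8,0,0],"dr":[0,0,0],"fingers":1}]'
python3 -m inch '[{"dp":[0.7,0,0],"dr":[0,0,0],"fingers":1},{"dp":[0.4,0,0],"dr":[0,0,0],"fingers":1},{"dp":[0.2,0,0],"dr":[0,0,0],"fingers":1},{"dp":[0,0,0],"dr":[0,0,0],"fingers":1},{"dp":[0,0,0],"dr":[0,0,0],"fingers":1}]'
```

```text
time_s: 36.0
position: [0.5581, 0.3122, 0.1338]
tool_rot: [-0.707, -0.0, 0.707, -0.0]
force: [-0.5, -0.5, -5.1]
opening: 0.286
time_s: 36.5
position: [0.5589, 0.3125, 0.1042]
tool_rot: [0.707, 0.0, -0.707, -0.0]
force: [0.2, -0.2, -3.4]
opening: 0.283
```

```bash
python3 -m inch '[{"dp":[0.3,0.01,0],"dr":[0,0,0],"fingers":1},{"dp":[0.2,0,0],"dr":[0,0,0],"fingers":1},{"dp":[0.15,0,0],"dr":[0,0,0],"fingers":1},{"dp":[0.08,0,0],"dr":[0,0,0],"fingers":1},{"dp":[0,0,0],"dr":[0,0,0],"fingers":1}]'
python3 -m inch '[{"dp":[0.03,0,0],"dr":[0,0,0],"fingers":1},{"dp":[0.02,0,0],"dr":[0,0,0],"fingers":1},{"dp":[0,0,0],"dr":[0,0,0],"fingers":1},{"dp":[0,0,0],"dr":[0,0,0],"fingers":1},{"dp":[0,0,0],"dr":[0,0,0],"fingers":1}]'
```

```text
time_s: 37.0
position: [0.5583, 0.3117, 0.0849]
tool_rot: [-0.707, -0.0, 0.707, -0.0]
force: [0.4, 0.3, -4.8]
opening: 0.286
time_s: 37.5
position: [0.5586, 0.3119, 0.0841]
tool_rot: [0.707, 0.0, -0.707, 0.0]
force: [0.5, 0.0, -3.8]
opening: 0.286
```

```bash
python3 -m inch '[{"dp":[0.03,0,0],"dr":[0,0,0],"fingers":1},{"dp":[0.02,0,0],"dr":[0,0,0],"fingers":1},{"dp":[0,0,0],"dr":[0,0,0],"fingers":1},{"dp":[0,0,0],"dr":[0,0,0],"fingers":1},{"dp":[0,0,0],"dr":[0,0,0],"fingers":1}]'
```

```text
time_s: 38.0
position: [0.5586, 0.312, 0.0839]
tool_rot: [0.707, 0.0, -0.707, 0.0]
force: [-3.3, -1.5, 6.0]
opening: 0.278
```

Standing. Release, rise and move back clear of everything.

```bash
python3 -m inch '[{"dp":[-0.01,0,0],"dr":[0,0,0],"fingers":1},{"dp":[0,0,0],"dr":[0,0,0],"fingers":0.5},{"dp":[0,0,0],"dr":[0,0,0],"fingers":0.4},{"dp":[0,0,0],"dr":[0,0,0],"fingers":0.2},{"dp":[-0.3,0,0],"dr":[0,0,0],"fingers":0}]'
python3 -m inch '[{"dp":[-0.8,0,0],"dr":[0,0,0],"fingers":0},{"dp":[-1,0,0],"dr":[0,0,0],"fingers":0},{"dp":[-1,0,0],"dr":[0,0,0],"fingers":0},{"dp":[-0.6,0,0],"dr":[0,0,0],"fingers":0},{"dp":[0,0,0],"dr":[0,0,0],"fingers":0}]'
python3 look.py w16
```

```text
time_s: 38.5
position: [0.558, 0.3114, 0.0897]
tool_rot: [-0.707, 0.0, 0.708, -0.0]
force: [-0.9, 0.5, -0.1]
opening: 0.913
time_s: 39.0
position: [0.5597, 0.3126, 0.1782]
tool_rot: [0.708, 0.001, -0.706, -0.001]
force: [0.7, 0.2, 0.2]
opening: 0.999
tcp [0.5597 0.3126 0.1782] v 0.047 ax [ 0.004  0.002 -1.   ]
yellow [252. 177.] lid x,y [0.5659 0.3109] r 0.0447 n 138.0
yellow [252. 177.] mat x,y [0.5471 0.3093] r 0.0598 n 110.0
brown [464. 248.] lid x,y [0.5048 0.1213] r 0.0452 n 265.0
brown [464. 248.] mat x,y [0.4651 0.0659] r 0.0585 n 245.0
```

View pics/w16.png

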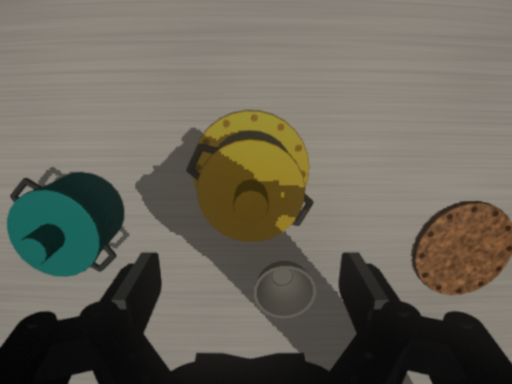

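The yellow pot is upright on the yellow mat, lid at (252,190). I'll move the arm aside so the fixed cameras can check all three.

```bash
python3 -m inch '[{"dp":[-0.5,0.4,0.3],"dr":[0,0,0],"fingers":0},{"dp":[-0.5,1,0.5],"dr":[0,0,0],"fingers":0},{"dp":[-0.5,1,0.6],"dr":[0,0,0],"fingers":0},{"dp":[-0.3,1,0.6],"dr":[0,0,0],"fingers":0},{"dp":[0,1,0.6],"dr":[0,0,0],"fingers":0}]'
python3 -m inch '[{"dp":[0,1,0.6],"dr":[0,0,0],"fingers":0},{"dp":[0,1,0.6],"dr":[0,0,0],"fingers":0},{"dp":[0,0.6,0.4],"dr":[0,0,0],"fingers":0},{"dp":[0,0.3,0],"dr":[0,0,0],"fingers":0},{"dp":[0,0,0],"dr":[0,0,0],"fingers":0}]'
python3 -m inch '[{"dp":[0,0,0],"dr":[0,0,0],"fingers":0},{"dp":[0,0,0],"dr":[0,0,0],"fingers":0},{"dp":[0,0,0],"dr":[0,0,0],"fingers":0},{"dp":[0,0,0],"dr":[0,0,0],"fingers":0},{"dp":[0,0,0],"dr":[0,0,0],"fingers":0}]'
python3 - <<'E'
from h import *
im,d=bot.read_camera('top'); cv2.imwrite('pics/top4.png',im[:,:,::-1]); T=cam('top')
i2,d2=bot.read_camera('side'); cv2.imwrite('pics/side4.png',i2[:,:,::-1]); S=cam('side')
mats={'red':(.572,-.0738),'yellow':(.5576,.3125),'blue':(.4898,-.2731)}
for nm,C,I,D in(('top',T,im,d),('side',S,i2,d2)):
  for c,mt in mats.items():
    m=mask(I,c,100,30); v,u=np.nonzero(m); p,dr=ray(C,np.c_[u,v]); dd=D[v,u]; X=(p+dr*(dd/(dr@(-C[2][:,2])))[:,None])[dd>0]
    X=X[np.hypot(X[:,0]-mt[0],X[:,1]-mt[1])<.09]
    lid=X[(X[:,2]>.072)&(X[:,2]<.09)]; mat=X[X[:,2]<.025]; k=X[X[:,2]>.1]
    f=lambda P:np.round(cv2.minEnclosingCircle(P[:,:2].astype(np.float32))[0],4) if len(P)>5 else None
    print(nm,c,'lid',f(lid),np.median(lid[:,2]).round(4) if len(lid) else '','mat',f(mat),'mat bare',mt)
E
```

```text
time_s: 39.55
position: [0.4928, 0.2008, 0.22]
tool_rot: [-0.707, -0.0, 0.707, -0.0]
force: [0.6, 0.7, -0.1]
opening: 1.001
time_s: 40.05
position: [0.4537, 0.1283, 0.2199]
tool_rot: [-0.707, 0.001, 0.707, 0.0]
force: [-0.7, -0.1, 0.4]
opening: 1.004
time_s: 40.55
position: [0.4536, 0.1296, 0.2204]
tool_rot: [-0.707, -0.0, 0.707, -0.0]
force: [0.8, -0.3, -0.4]
opening: 0.999
top red lid [ 0.5716 -0.0726] 0.0803 mat [ 0.5744 -0.0735] mat bare (0.572, -0.0738)
top yellow lid [0.5586 0.3187] 0.0807 mat [0.5592 0.3313] mat bare (0.5576, 0.3125)
top blue lid [ 0.4897 -0.2714] 0.0803 mat [ 0.4921 -0.2776] mat bare (0.4898, -0.2731)
side red lid [ 0.5696 -0.0717] 0.0803 mat [ 0.5762 -0.0702] mat bare (0.572, -0.0738)
side yellow lid [0.5564 0.3143] 0.0806 mat [0.561  0.3177] mat bare (0.5576, 0.3125)
side blue lid [ 0.4862 -0.27  ] 0.0798 mat [ 0.4887 -0.2665] mat bare (0.4898, -0.2731)
```

View pics/top4.png

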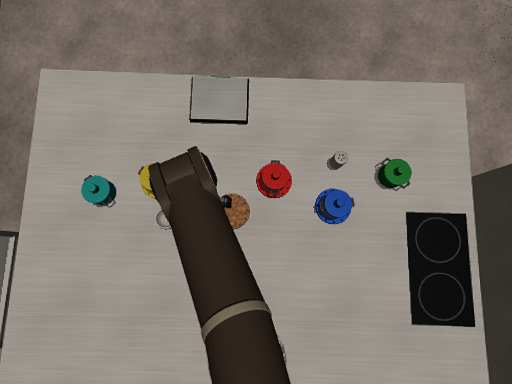

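View pics/side4.png

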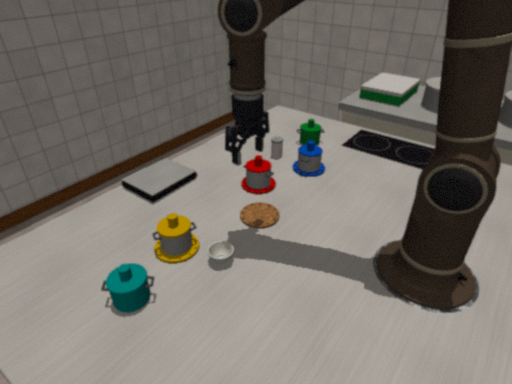

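The side view shows all three pots upright on their own mats, with the bowl (221,253) and shaker (278,147) where they were. The arm still hides part of the yellow pot from above, so I'll clear it for one last check.

```bash
python3 -m inch '[{"dp":[0,0.5,0],"dr":[0,0,0],"fingers":0},{"dp":[0,1,0],"dr":[0,0,0],"fingers":0},{"dp":[0,1,0],"dr":[0,0,0],"fingers":0},{"dp":[0,0.6,0],"dr":[0,0,0],"fingers":0},{"dp":[0,0.2,0],"dr":[0,0,0],"fingers":0}]'
python3 -m inch '[{"dp":[0,0,0],"dr":[0,0,0],"fingers":0},{"dp":[0,0,0],"dr":[0,0,0],"fingers":0},{"dp":[0,0,0],"dr":[0,0,0],"fingers":0},{"dp":[0,0,0],"dr":[0,0,0],"fingers":0},{"dp":[0,0,0],"dr":[0,0,0],"fingers":0}]'
python3 - <<'E'
from h import *
im,d=bot.read_camera('top'); cv2.imwrite('pics/top5.png',im[:,:,::-1]); C=cam('top')
mats={'red':(.572,-.0738),'yellow':(.5576,.3125),'blue':(.4898,-.2731)}
for c,mt in mats.items():
    m=mask(im,c,100,30); v,u=np.nonzero(m); p,dr=ray(C,np.c_[u,v]); dd=d[v,u]; X=(p+dr*(dd/(dr@(-C[2][:,2])))[:,None])[dd>0]
    X=X[np.hypot(X[:,0]-mt[0],X[:,1]-mt[1])<.09]
    lid=X[(X[:,2]>.072)&(X[:,2]<.09)]
    (x,y),r=cv2.minEnclosingCircle(lid[:,:2].astype(np.float32)); print(c,round(x,4),round(y,4),round(r,4),'off mat mm',round(1000*np.hypot(x-mt[0],y-mt[1]),1))
o=cv2.imread('pics/top0.png')[:,:,::-1].astype(int)
for n,(x,y) in {'shaker':(340,159),'bowl':(166,219),'green':(396,173),'turq':(97,190)}.items(): print(n,np.abs(o[y-15:y+15,x-15:x+15]-im[y-15:y+15,x-15:x+15]).mean().round(2))
E
```

```text
time_s: 41.15
position: [0.4535, 0.0441, 0.2206]
tool_rot: [-0.707, 0.001, 0.707, 0.001]
force: [-0.7, 0.3, -0.2]
opening: 1.001
time_s: 41.65
position: [0.4536, 0.0473, 0.2205]
tool_rot: [-0.707, -0.001, 0.707, -0.0]
force: [-1.3, -0.2, 0.0]
opening: 0.996
red 0.5718 -0.073 0.0438 off mat mm 0.9
yellow 0.5577 0.3115 0.0441 off mat mm 1.0
blue 0.4895 -0.2717 0.044 off mat mm 1.4
shaker 15.95
bowl 16.63
green 8.1
turq 10.77
```

View pics/top5.png

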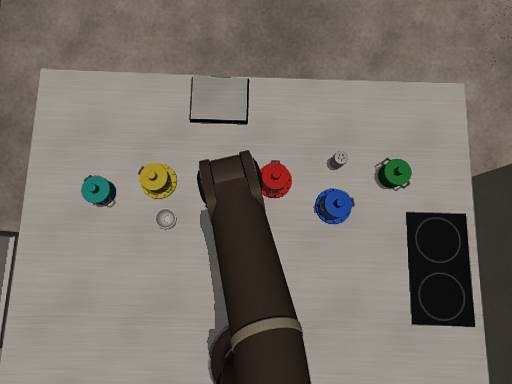

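The top view shows each lid centred on its mat, 0.9–1.4 mm off. The raw image difference doesn't settle whether the bystanders moved, so I'll compare their positions using phase correlation.

Run:
```python
import cv2,numpy as np
a=cv2.imread('pics/top0.png',0).astype(np.float32); 
for f in('top3','top5'):
  b=cv2.imread(f'pics/{f}.png',0).astype(np.float32)
  for n,(x,y) in {'shaker':(340,159),'bowl':(166,219),'green':(396,173),'turq':(97,190),'bg':(300,300),'bg2':(80,280),'scale':(219,100)}.items():
    A=a[y-14:y+14,x-14:x+14];B=b[y-14:y+14,x-14:x+14]
    print(f,n,np.round(cv2.phaseCorrelate(A,B,cv2.createHanningWindow((28,28),cv2.CV_32F)),2),np.abs(A-B).mean().round(1))
```

```text
Traceback (most recent call last):
ValueError: setting an array element with a sequence. The requested array has an inhomogeneous shape after 1 dimensions. The detected shape was (2,) + inhomogeneous part.
```

Run:
```python
import cv2,numpy as np
a=cv2.imread('pics/top0.png',0).astype(np.float32); 
for f in('top3','top5'):
  b=cv2.imread(f'pics/{f}.png',0).astype(np.float32)
  for n,(x,y) in {'shaker':(340,159),'bowl':(166,219),'green':(396,173),'turq':(97,190),'bg':(330,300),'scale':(219,100)}.items():
    A=a[y-14:y+14,x-14:x+14];B=b[y-14:y+14,x-14:x+14]
    s,q=cv2.phaseCorrelate(A,B,cv2.createHanningWindow((28,28),cv2.CV_32F)); print(f,n,np.round(s,2),round(q,2),np.abs(A-B).mean().round(1))
```

```text
top3 shaker [-0. -0.] 1.0 14.8
top3 bowl [ 0.01 -0.01] 1.0 15.6
top3 green [ 0.08 -0.04] 1.0 8.3
top3 turq [-0.05  0.03] 1.0 10.2
top3 bg [-0.57  0.19] 0.52 25.5
top3 scale [-0.01 -0.04] 0.95 15.6
top5 shaker [-0.   -0.02] 1.0 15.9
top5 bowl [ 0.01 -0.02] 1.0 16.7
top5 green [ 0.04 -0.04] 1.0 8.9
top5 turq [-0.03  0.01] 1.01 10.8
top5 bg [-0.16  0.1 ] 0.56 26.7
top5 scale [ 0.15 -0.16] 0.82 16.6
```

The bystanders moved less than 0.05 px; the raw difference is an overall brightness change. Handing in.

```bash
python3 -c "
from workcell import bot
print(bot.sense()['time_s']); print(bot.hand_in())"
```

```text
41.7
the job is handed in; nothing more can be done
None
```

All three pots now stand upright on the mats that match their lids, and I handed the job in at 41.7 s of the 104 s allowed. I moved yellow to the cork mat, then blue to blue, red to red and finally yellow to yellow, holding each pot by its knob. I lowered each one slowly and opened the fingers only once the force reading showed it was standing.

**Centring:** in the last top view the lids were 0.9 mm (red), 1.0 mm (yellow) and 1.4 mm (blue) from their mats' centres. The lids were at the right height of about 0.080 m. The side camera and wrist camera read a few mm differently (lids up to about 5 mm off centre). I put this down to calibration error and partly hidden mats.

**Bystanders:** the shaker, bowl, green pot and turquoise pot moved less than 0.05 px in the top view.

**Forces:** the highest wrist force I read was about 11 N, when setting blue down; this is sampled only at the end of each call. The gripper was open and clear of everything at hand-in.

**Regrip:** my first grip on the yellow pot was too shallow. I opened the fingers and gripped again 8 mm lower before lifting.

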